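# Load the two-tier ware stand

### The job

Load the two-tier ware stand. First stand the brown jar on the round mark in the middle of the lower deck; then set the upper tray over it, all four corner holes down over their posts and the tray fully home (either way round); then put the white jar on the tray's white mark, and last the blue jar on its blue mark. Set each thing down upright without dropping it, let go of it before taking the next, and leave the green jar where it is.

Things in the scene. Friction and masses are not known exactly. Their poses are not given: they have to be found in the camera images.
- brown_mid (a point): Dark brown glazed pottery jar, loose, upright, about 170 g: straight round belly 58 mm in diameter up to 44 mm, narrower neck above, 62 mm tall. Point: on its axis half-way up (31 mm above its foot), on the belly; grip here from above, in any direction. z up. Goes on the stand's lower deck, before the tray.
- white_mid (a point): White glazed pottery jar, loose, upright, about 170 g: straight round belly 52 mm in diameter up to 41 mm, narrower neck above, 58 mm tall. Point: on its axis half-way up (29 mm above its foot), on the belly; grip here from above, in any direction. z up. Goes on the tray's white mark.
- blue_mid (a point): Blue glazed pottery jar, loose, upright, about 170 g: straight round belly 54 mm in diameter up to 37 mm, narrower neck above, 52 mm tall. Point: on its axis half-way up (26 mm above its foot), on the belly; grip here from above, in any direction. z up. Goes on the tray's blue mark.
- green_mid (a point): Green glazed pottery jar, loose, upright, about 170 g: straight round belly 52 mm in diameter up to 41 mm, narrower neck above, 58 mm tall. Point: on its axis half-way up (29 mm above its foot), on the belly; grip here from above, in any direction. z up. Not part of the job: it stays where it is.
- tray_grip (a point): Loose plywood tray 220 (x) x 120 (y) x 8 mm, 300 g, holes 14.5 mm wide at x +-95, y +-45. Point: centre of its dark handle bar (14 thick in x, 70 long in y, 16 high), 50 mm above the tray's underside, 42 above its upper face; grip from above, closing along x. 62 mm discs on the upper face: white at x +60, y 0; blue at x -60, y 0; set jars there closing along y (most room). z up.
- stand: Fixed stand: dark base 240 (x) x 140 (y) x 18 mm, its top the lower deck with a tan mark at x = y = 0; posts 20 mm wide at x +-95, y +-45, flat shoulders 103 mm up that carry the tray; pins 8 mm wide with tapered tips rise to 120 mm. Origin: centre of the underside, on the table, z up. Tray home: its bar centre is 153 mm up, x axes parallel or opposite. For the jar, close along y (most room).

How it is judged:
On the way, in this order (a step that is already met when the one before it is completed fails the run):
1. the brown jar stands released on the middle of the lower deck (horizontal distance between brown_mid and stand below 0.015 m and z of brown_mid in the frame of stand between 0.043 and 0.055 m and angle between brown_mid's own z axis and vertical below 0.12 rad and contact force between the fingers and brown below 0.05 N), for 0.2 s.
2. the tray is fully home on the four posts and released (horizontal distance between tray_grip and stand below 0.008 m and z of tray_grip in the frame of stand between 0.148 and 0.157 m and angle between the x axis of tray_grip and the x axis of stand, either way round below 0.08 rad and angle between tray_grip's own z axis and vertical below 0.04 rad and contact force between the fingers and tray below 0.05 N), for 0.2 s.
3. the white jar stands released on the white mark (x of white_mid in the frame of tray_grip between 0.048 and 0.072 m and y of white_mid in the frame of tray_grip between -0.012 and 0.012 m and z of white_mid in the frame of tray_grip between -0.018 and -0.008 m and angle between white_mid's own z axis and vertical below 0.12 rad and contact force between the fingers and white below 0.05 N), for 0.2 s.
4. the blue jar stands released on the blue mark (x of blue_mid in the frame of tray_grip between -0.072 and -0.048 m and y of blue_mid in the frame of tray_grip between -0.012 and 0.012 m and z of blue_mid in the frame of tray_grip between -0.021 and -0.011 m and angle between blue_mid's own z axis and vertical below 0.12 rad and contact force between the fingers and blue below 0.05 N), for 0.2 s.
At the end, for the whole second after the job is handed in: Brown jar upright on the lower deck within 15 mm of its centre; tray home on all four shoulders (5 mm in height, 8 mm sideways, 0.08 rad); white and blue jars upright on the tray, each within 12 mm in x and y of its own mark; all released and at rest; green jar not moved over 15 mm (horizontal distance between brown_mid and stand below 0.015 m and z of brown_mid in the frame of stand between 0.043 and 0.055 m and angle between each of brown_mid, white_mid, blue_mid's own z axis and vertical below 0.12 rad and horizontal distance between tray_grip and stand below 0.008 m and z of tray_grip in the frame of stand between 0.148 and 0.157 m and angle between the x axis of tray_grip and the x axis of stand, either way round below 0.08 rad and angle between tray_grip's own z axis and vertical below 0.04 rad and x of white_mid in the frame of tray_grip between 0.048 and 0.072 m and y of white_mid in the frame of tray_grip between -0.012 and 0.012 m and z of white_mid in the frame of tray_grip between -0.018 and -0.008 m and x of blue_mid in the frame of tray_grip between -0.072 and -0.048 m and y of blue_mid in the frame of tray_grip between -0.012 and 0.012 m and z of blue_mid in the frame of tray_grip between -0.021 and -0.011 m and linear speed of each of brown, tray, white, blue below 0.02 m/s and angular speed of each of brown, tray, white, blue below 0.2 rad/s); the robot touches nothing.
It fails at once if the brown jar is dropped (falls freely faster than 0.65 m/s, a drop of about 20 mm) (linear speed of brown above 0.65 m/s and contact force between the fingers and brown below 0.05 N).
It fails at once if the tray is dropped (falls freely faster than 0.65 m/s, a drop of about 20 mm) (linear speed of tray above 0.65 m/s and contact force between the fingers and tray below 0.05 N).
It fails at once if the white jar is dropped (falls freely faster than 0.65 m/s, a drop of about 20 mm) (linear speed of white above 0.65 m/s and contact force between the fingers and white below 0.05 N).
It fails at once if the blue jar is dropped (falls freely faster than 0.65 m/s, a drop of about 20 mm) (linear speed of blue above 0.65 m/s and contact force between the fingers and blue below 0.05 N).
It fails at once if the green jar is moved more than 15 mm or knocked over (distance of green_mid from where it was at the start of the episode above 0.015 m).
It also fails if it takes over 128 s, if anything falls off the work surface, if the arm or the gripper's body presses on something with over 40 N, if the wrist force passes 120 N, or if a joint passes its speed limit or range.

### The arm

A 6-joint arm with a two-finger parallel gripper is mounted at the origin on the work surface. World frame = base frame: x ahead of the robot, y to its left, z up, the work surface at z = 0. Lengths are in m, angles in rad, forces in N, time in s.
With the tool pointing down it reaches from about 0.35 to 0.775 m from the base axis. Payload 5.5 kg.
Tool frame: the origin (TCP) lies on the centre line of the jaws, within the pads' length; the fingertips stand 8 mm ahead of it and the grasp point (between the pads) lies 11 mm behind it; z points along the fingers, y is the direction in which the jaws open and shut (so a half turn about z gives the same grasp; the last joint's range is limited). The gripper opens to 85 mm and grips with 20 to 120 N. Pads are 22 mm wide; open, the fingers measure 114 mm over their backs; the gripper's body (76 mm by 85 mm) begins 54 mm behind the grasp point. The pads swing forward as they close: fully open they stand 13 mm farther back than shut.
Start: joints at [-1.329, 0.313, 0.046, 1.304, 0, 1.431], TCP at [0.214, -0.534, 0.239] pointing down, gripper open.
Joint ranges: [-2.76, 2.76], [-0.86, 1.69], [-1.03, 1.26], [-2.2, 2.34], [-1.47, 1.5], [-3.14, 3.14]. Speed limits (rad/s): [2.57, 2.57, 3.14, 3.14, 3.14, 3.14].

### API

Orientations are given as a unit quaternion [w, x, y, z].
In Python, from workcell import env gives the robot as it stands. The module is installed in compiled form; this text tells all that it offers.
- The arm moves only by the tool play_rows, never from a script. Its argument "steps" is a list of rows, each an object with "claw": the closure in counts, from 0 (fully open) to 255 (shut); "dp": the shift along the tool's x, y, z in m, a list of three; "angular": the turn, a rotation vector about the tool's x, y, z in degrees, a list of three. In form: [{"claw": claw, "dp": [dx, dy, dz], "angular": [wx, wy, wz]}, ...]. A call has exactly 8 rows; each row shifts and turns the commanded pose from where the row before left it, along the tool's axes as they then stand; what a row does not reach is not made up. A row lasts 1/12 s, in which the tool goes at most 41.7 mm and 7.16 degrees, less where a joint would pass 70% of its speed; a pose out of reach is approached as far as the arm can. A call is refused whole if a number of a shift passes 0.0417 or a number of a turn 7.16, either way. A call with a gripper value outside its range is refused whole. The fingers move at their own pace and stop on an object; "force" is the grip in N (left out, the last holds). Time passes only in rows, so rows that do not move let the fingers close, or fill a call up. It gives the time, the measured TCP pose, the force and the opening at its end, in the units of the state.
- env.get_state(): the state, without advancing time (a new reading comes with each control period).
- env.read_camera(name): name is "scene" or "top"; returns (picture, depth): 400x640x3 uint8, red, green, blue; 400x640 float32, m along the optical axis (not along the pixel's ray), 0 where there is no reading.
- env.calibration(name): a dict with "fx", "fy", "cx", "cy" (pixels), "world_from_camera" (4x4, takes a point from camera to world coordinates). Camera axes: x right, y down, z forward; pixel columns grow to the right and rows downward; lengths in m; the calibration is good to about 2 mm. A picture is of the moment at which its call begins. calibration takes no time and is no camera call.
- env.hand_in(): hands the job in, once; it reports no verdict.
The state is a dict: "clock": time; "joint_pos": joint angles; "qvel": joint speeds; "tau": joint torques, N m; "tcp_pos": TCP position; "orientation": TCP orientation; "wrist_force": force on the tool from outside, world axes, zero at the start; "ft_torque": the same for the moment, N m; "finger_gap": finger opening in m.
Only numpy, scipy, OpenCV 4.12 (cv2) and the standard library are available. Lean on these libraries where they do the work, as an engineer would, in place of code of your own. Each camera call takes 0.05 s, during which the arm holds its last target. There are 200 camera calls.

## Working session

There is one attempt and no reset: what is moved stays moved. The work goes in short steps, Python scripts to look and compute and a tool call to move; the robot and the scene stay as the last step left them, time stands still between calls to the robot, and variables do not carry over. Pictures are saved under pics/ and viewed, about 12 in all and at most 16, crops included, and the job is handed in when it is done.

Besides the shell and the picture viewer there is one more tool, called after "Emit:" as name(argument=value, ...), one argument or row to a line, values as JSON. play_rows: Moves the arm, as the interface text tells. Its arguments: {"type":"object","properties":{"steps":{"type":"array","items":{"type":"object","properties":{"claw":{"type":"number"},"dp":{"type":"array","items":{"type":"number"}},"angular":{"type":"array","items":{"type":"number"}}}}},"force":{"type":"number"}},"required":["steps"]}

```bash
mkdir -p pics
cat > h.py <<'E'
import numpy as np, cv2
from workcell import env
def look(n):
    p,d=env.read_camera(n); c=env.calibration(n); return p,d,c
def ray(c,u,v,z):
    T=np.array(c["world_from_camera"]); r=T[:3,:3]@np.array([(u-c["cx"])/c["fx"],(v-c["cy"])/c["fy"],1.]); o=T[:3,3]
    return o+r*(z-o[2])/r[2]
def cloud(d,c):
    T=np.array(c["world_from_camera"]); v,u=np.indices(d.shape)
    P=np.stack([(u-c["cx"])/c["fx"]*d,(v-c["cy"])/c["fy"]*d,d],-1)
    return P@T[:3,:3].T+T[:3,3]
E
python3 - <<'E'
from h import *
for n in("top","scene"):
    p,d,c=look(n); cv2.imwrite(f"pics/{n}1.png",p[...,::-1]); np.savez(f"{n}1.npz",p=p,d=d); print(n,c)
s=env.get_state(); print(s)
E
```

```text
top {'fx': 485.47637113057164, 'fy': 485.47637113057164, 'cx': 316.2776977140461, 'cy': 194.45303262053076, 'world_from_camera': array([[-0.02089461, -0.99829355,  0.05452896,  0.44867604],
       [-0.99974739,  0.0213145 ,  0.0071301 ,  0.00996666],
       [-0.00828019, -0.05436621, -0.99848673,  1.15439253],
       [ 0.        ,  0.        ,  0.        ,  1.        ]])}
scene {'fx': 482.24925198036794, 'fy': 482.24925198036794, 'cx': 310.81355036217343, 'cy': 204.82135679887523, 'world_from_camera': array([[ 0.31514115,  0.53448732, -0.78422533,  1.47199768],
       [ 0.94900636, -0.18491384,  0.25533077, -0.30133973],
       [-0.00854306, -0.82470005, -0.56550582,  0.76480981],
       [ 0.        ,  0.        ,  0.        ,  1.        ]])}
{'clock': 0.1, 'joint_pos': array([-1.32863411e+00,  3.13912405e-01,  4.50702634e-02,  1.30356845e+00,
       -1.13893433e-05,  1.43122716e+00]), 'qvel': array([ 1.01803848e-03, -2.73305408e-03,  2.33232990e-03, -8.33389909e-05,
        6.27652668e-04,  4.84309770e-04]), 'tau': array([ 1.65344434e-03, -4.81723917e+01,  2.99244583e+01,  1.27278134e-02,
       -1.72178111e-04,  1.54832435e-05]), 'tcp_pos': array([ 0.21410135, -0.53317908,  0.23849622]), 'orientation': array([-8.05778660e-04,  9.81840053e-01,  1.89708880e-01, -4.70721065e-05]), 'wrist_force': array([ 0.80355458, -0.6933462 , -0.10099548]), 'ft_torque': array([ 0.00138614,  0.01037384, -0.01205466]), 'finger_gap': 0.08548278635177768}
```

View pics/top1.png

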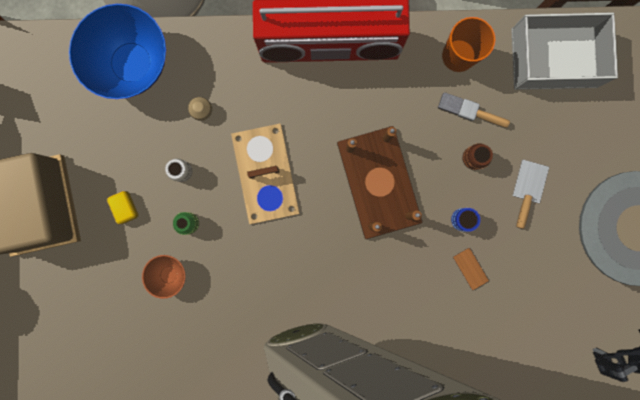

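View pics/scene1.png

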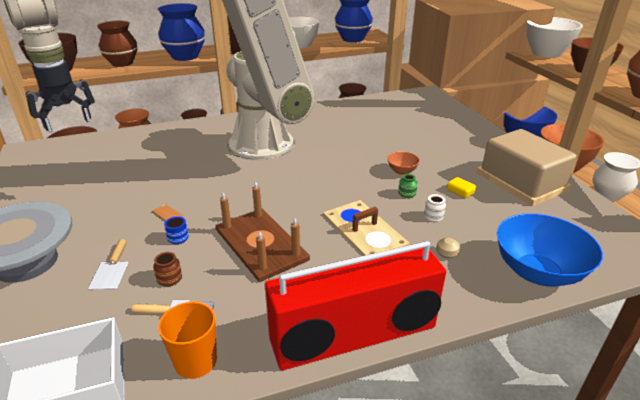

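Top view: white jar at (176,169), green (184,222), tray centre (265,175), stand centre (380,182), brown (479,155), blue (466,219). The scene view agrees, with all of them upright.

```bash
cat > m.py <<'E'
from h import *
D={n:np.load(f"{n}1.npz") for n in("top","scene")}
C={n:env.calibration(n) for n in D}
p,d=D["top"]["p"],D["top"]["d"]; P=cloud(d,C["top"])
print("table z",np.median(P[200:300,320:340,2]))
for n,u,v,h in(("brown",479,155,.062),("white",176,169,.058),("blue",466,219,.052),("green",184,222,.058)):
    w=np.zeros(d.shape,bool); w[v-22:v+22,u-22:u+22]=1
    Q=P[w&(P[...,2]>.012)]
    out=[]
    for lo,hi in((h-.008,h+.006),(.015,.2)):
        q=Q[(Q[:,2]>lo)&(Q[:,2]<hi)]
        (x,y),r=cv2.minEnclosingCircle(q[:,:2].astype(np.float32)); out.append((round(x,4),round(y,4),round(r,4),len(q)))
    # scene cloud
    S=cloud(D["scene"]["d"],C["scene"]); c=out[0]
    m=(np.hypot(S[...,0]-c[0],S[...,1]-c[1])<.045)&(S[...,2]>h-.006)
    (x,y),r=cv2.minEnclosingCircle(S[m][:,:2].astype(np.float32))
    print(n,Q[:,2].max().round(4),out,"scene",round(x,4),round(y,4),round(r,4),S[m][:,2].max().round(4))
hsv=cv2.cvtColor(p,cv2.COLOR_RGB2HSV)
def disc(n,box,lo,hi,z):
    hs=cv2.cvtColor(D[n]["p"],cv2.COLOR_RGB2HSV); m=cv2.inRange(hs,lo,hi); k=np.zeros_like(m); u0,u1,v0,v1=box; k[v0:v1,u0:u1]=1; m=m*k
    cs=cv2.findContours(m,0,1)[0]; a=max(cs,key=cv2.contourArea); e=cv2.fitEllipse(cv2.convexHull(a)); return ray(C[n],*e[0],z).round(4),np.round(e[0]+e[1],1)
print("wdisc",disc("top",(240,280,130,165),(0,0,150),(179,50,255),.008))
print("wdisc s",disc("scene",(355,400,225,255),(0,0,170),(179,50,255),.008))
print("bdisc",disc("top",(245,295,180,215),(105,120,60),(130,255,255),.008))
# tray rect from mask
k=np.zeros(d.shape,bool); k[115:235,225:305]=1
m=(k&(P[...,2]>.004)&(P[...,2]<.02)).astype(np.uint8)
print("tray z",np.median(P[m>0][:,2]),m.sum())
r=cv2.minAreaRect(P[m>0][:,:2].astype(np.float32)*1000);print("tray",r)
b=P[k&(P[...,2]>.045)];print("bar",len(b),b[:,2].max(),cv2.minAreaRect(b[:,:2].astype(np.float32)*1000))
k=np.zeros(d.shape,bool); k[115:250,325:430]=1
q=P[k&(P[...,2]>.01)&(P[...,2]<.026)];print("stand z",np.median(q[:,2]),cv2.minAreaRect(q[:,:2].astype(np.float32)*1000))
m=(k&(P[...,2]>.08)).astype(np.uint8); n_,l=cv2.connectedComponents(m)
for i in range(1,n_):
    q=P[l==i]; print("post",len(q),q[:,2].max().round(4),((q.max(0)+q.min(0))/2).round(4))
S=cloud(D["scene"]["d"],C["scene"]); m=(np.hypot(S[...,0]-.43,S[...,1]+.13)<.2)&(S[...,2]>.09)&(S[...,2]<.13)
n_,l=cv2.connectedComponents(m.astype(np.uint8))
for i in range(1,n_):
    q=S[l==i]; print("post s",len(q),q[:,2].max().round(4),((q.max(0)+q.min(0))/2).round(4))
print("mark",disc("top",(355,410,160,210),(3,90,120),(20,200,255),.018),disc("scene",(240,285,225,260),(3,90,120),(20,200,255),.018))
E
python3 m.py
```

```text
table z 0.0005072184196104335
brown 1.1544 [(0.5914, -0.3579, 0.0245, 356), (0.5909, -0.3571, 0.0295, 613)] scene 0.5905 -0.3568 0.0271 0.0662
white 1.1544 [(0.5749, 0.3378, 0.0226, 291), (0.574, 0.3371, 0.0263, 472)] scene 0.572 0.3371 0.0235 0.0626
blue 1.1544 [(0.4451, -0.3249, 0.0274, 450), (0.4452, -0.3242, 0.0282, 552)] scene 0.4457 -0.325 0.0299 0.0567
green 1.1544 [(0.4493, 0.3234, 0.0209, 211), (0.45, 0.3233, 0.0271, 478)] scene 0.4489 0.3219 0.0187 0.0622
wdisc (array([0.624 , 0.1511, 0.008 ]), array([259.4, 148.4,  25.3,  26.1]))
wdisc s (array([0.6219, 0.1512, 0.008 ]), array([377.8, 239.1,  16.3,  25.6]))
bdisc (array([0.506 , 0.1289, 0.008 ]), array([269.5, 197.7,  24.4,  25. ]))
tray z 0.008597850908530935 4553
tray ((562.7078247070312, 140.845458984375), (189.10340881347656, 284.6006774902344), 88.88116455078125)
bar 241 1.1543925265487966 ((525.7368774414062, 79.02643585205078), (199.56777954101562, 54.80136489868164), 57.22077560424805)
stand z 0.018593597755000912 ((537.7314453125, -130.40817260742188), (240.41419982910156, 140.6087646484375), 14.751483917236328)
p
[... 1895 characters left out ...]
.1544]
post 1 1.1544 [0.4487 0.01   1.1544]
post 1 1.1544 [0.4487 0.01   1.1544]
post 1 1.1544 [0.4487 0.01   1.1544]
post 1 1.1544 [0.4487 0.01   1.1544]
post 1 1.1544 [0.4487 0.01   1.1544]
post 1 1.1544 [0.4487 0.01   1.1544]
post 1 1.1544 [0.4487 0.01   1.1544]
post 1 1.1544 [0.4487 0.01   1.1544]
post 1 1.1544 [0.4487 0.01   1.1544]
post 1 1.1544 [0.4487 0.01   1.1544]
post s 73 0.1214 [ 0.4362 -0.1127  0.1058]
post s 76 0.1203 [ 0.4587 -0.1994  0.1053]
post s 7 0.1219 [ 0.6177 -0.0639  0.1178]
post s 26 0.1092 [ 0.6143 -0.0635  0.0999]
mark (array([ 0.5378, -0.1305,  0.018 ]), array([379.4, 181.6,  29.3,  29.6])) (array([ 0.5409, -0.1307,  0.018 ]), array([260.4, 239.8,  47.1,  50.9]))
```

```bash
cat >> h.py <<'E'
def to(x,y,z,phi,s=None):
    """print tool-axis displacement to world target with tool-x heading phi (deg); shift in present axes, then turn"""
    s=s or env.get_state(); p=s["tcp_pos"]; w,a,b,c=s["orientation"]
    R=np.array([[1-2*(b*b+c*c),2*(a*b-c*w)],[2*(a*b+c*w),1-2*(a*a+c*c)]])
    ph=np.degrees(np.arctan2(R[1,0],R[0,0])); D=np.array([x,y])-p[:2]
    print("t%.2f"%s["clock"],"phi %.2f"%ph,"dp",(R.T@D).round(4),"dz",round(p[2]-z,4),"turn wz %.2f"%(-((phi-ph+180)%360-180)),"F",s["wrist_force"].round(1),"gap",round(s["finger_gap"],4))
E
python3 - <<'E'
from h import *
D=np.load("top1.npz"); d=D["d"]; P=cloud(d,env.calibration("top")); Z=np.where(d>0,P[...,2],-1)
k=np.zeros(d.shape,bool); k[115:235,225:305]=1
m=(k&(Z>.004)&(Z<.02)).astype(np.uint8); m=cv2.morphologyEx(m,cv2.MORPH_OPEN,np.ones((5,5)))
print("tray",cv2.minAreaRect(P[m>0][:,:2].astype(np.float32)*1000))
b=P[k&(Z>.04)];print("bar",len(b),b[:,2].max(),cv2.minAreaRect(b[:,:2].astype(np.float32)*1000))
to(.5909,-.3573,.16,14.75)
E
```

```text
tray ((564.514404296875, 139.68359375), (220.01390075683594, 120.57921600341797), 10.717323303222656)
bar 204 0.06350366439426014 ((564.5779418945312, 139.323974609375), (14.659603118896484, 69.53421020507812), 10.787949562072754)
t0.10 phi 21.87 dp [ 0.4152 -0.0229] dz 0.0785 turn wz 7.12 F [ 0.8 -0.7 -0.1] gap 0.0855
```

Emit:
play_rows(
  steps=[
    {"claw": 0, "dp": [0.013, -0.001, 0], "angular": [0, 0, 0]},
    {"claw": 0, "dp": [0.027, -0.0014, 0.002], "angular": [0, 0, 0]},
    {"claw": 0, "dp": [0.027, -0.0015, 0.004], "angular": [0, 0, 0]},
    {"claw": 0, "dp": [0.027, -0.0015, 0.004], "angular": [0, 0, 0]},
    {"claw": 0, "dp": [0.027, -0.0015, 0.005], "angular": [0, 0, 0]},
    {"claw": 0, "dp": [0.027, -0.0015, 0.005], "angular": [0, 0, 0]},
    {"claw": 0, "dp": [0.027, -0.0015, 0.005], "angular": [0, 0, 0]},
    {"claw": 0, "dp": [0.027, -0.0015, 0.005], "angular": [0, 0, 0]},
  ],
  force=40,
)

```text
clock: 0.77
tcp_pos: [0.3991, -0.4463, 0.2088]
orientation: [-0.0, 0.982, 0.19, 0.0]
wrist_force: [-0.4, -0.0, -0.5]
finger_gap: 0.0856
```

Emit:
play_rows(
  steps=[
    {"claw": 0, "dp": [0.027, -0.0015, 0.005], "angular": [0, 0, 0]},
    {"claw": 0, "dp": [0.027, -0.0015, 0.005], "angular": [0, 0, 0]},
    {"claw": 0, "dp": [0.027, -0.0015, 0.005], "angular": [0, 0, 0]},
    {"claw": 0, "dp": [0.027, -0.0015, 0.005], "angular": [0, 0, 0]},
    {"claw": 0, "dp": [0.027, -0.0015, 0.005], "angular": [0, 0, 0]},
    {"claw": 0, "dp": [0.027, -0.0015, 0.005], "angular": [0, 0, 0]},
    {"claw": 0, "dp": [0.027, -0.0015, 0.005], "angular": [0, 0, 0]},
    {"claw": 0, "dp": [0.024, -0.0015, 0.005], "angular": [0, 0, 0]},
  ],
)

```text
clock: 1.43
tcp_pos: [0.5924, -0.3553, 0.1686]
orientation: [-0.0, 0.982, 0.19, -0.0]
wrist_force: [-0.1, -0.2, 1.0]
finger_gap: 0.0854
```

Emit:
play_rows(
  steps=[
    {"claw": 0, "dp": [0, 0, 0], "angular": [0, 0, 2]},
    {"claw": 0, "dp": [0, 0, 0], "angular": [0, 0, 3]},
    {"claw": 0, "dp": [0, 0, 0], "angular": [0, 0, 2.12]},
    {"claw": 0, "dp": [0, 0, 0], "angular": [0, 0, 0]},
    {"claw": 0, "dp": [0, 0, 0], "angular": [0, 0, 0]},
    {"claw": 0, "dp": [0, 0, 0], "angular": [0, 0, 0]},
    {"claw": 0, "dp": [0, 0, 0], "angular": [0, 0, 0]},
    {"claw": 0, "dp": [0, 0, 0], "angular": [0, 0, 0]},
  ],
)

```text
clock: 2.1
tcp_pos: [0.5906, -0.3573, 0.1694]
orientation: [0.0, 0.992, 0.129, 0.0]
wrist_force: [-0.2, -0.0, 0.1]
finger_gap: 0.0851
```

```bash
python3 -c "
from h import *
s=env.get_state(); print(s['tcp_pos'],s['orientation'],s['joint_pos']); to(.5909,-.3573,.020,14.75,s)"
```

```text
[ 0.59059178 -0.35731915  0.16939194] [6.01058692e-05 9.91708093e-01 1.28510903e-01 5.83905898e-05] [-6.60258237e-01  5.65997260e-01  2.63908369e-01  1.26853985e+00
 -1.80112792e-06  2.22359985e+00]
t2.10 phi 14.77 dp [0.0003 0.0001] dz 0.1494 turn wz 0.02 F [-0.2 -0.   0.1] gap 0.0851
```

Emit:
play_rows(
  steps=[
    {"claw": 0, "dp": [0, 0, 0.012], "angular": [0, 0, 0]},
    {"claw": 0, "dp": [0, 0, 0.025], "angular": [0, 0, 0]},
    {"claw": 0, "dp": [0, 0, 0.03], "angular": [0, 0, 0]},
    {"claw": 0, "dp": [0, 0, 0.028], "angular": [0, 0, 0]},
    {"claw": 0, "dp": [0, 0, 0.024], "angular": [0, 0, 0]},
    {"claw": 0, "dp": [0, 0, 0.016], "angular": [0, 0, 0]},
    {"claw": 0, "dp": [0, 0, 0.01], "angular": [0, 0, 0]},
    {"claw": 0, "dp": [0, 0, 0.005], "angular": [0, 0, 0]},
  ],
)

```text
clock: 2.77
tcp_pos: [0.5897, -0.3568, 0.0175]
orientation: [-0.001, 0.992, 0.128, -0.001]
wrist_force: [0.2, -0.4, -0.2]
finger_gap: 0.0855
```

Emit:
play_rows(
  steps=[
    {"claw": 60, "dp": [0, 0, 0], "angular": [0, 0, 0]},
    {"claw": 90, "dp": [0, 0, 0], "angular": [0, 0, 0]},
    {"claw": 120, "dp": [0, 0, 0], "angular": [0, 0, 0]},
    {"claw": 160, "dp": [0, 0, 0], "angular": [0, 0, 0]},
    {"claw": 255, "dp": [0, 0, 0], "angular": [0, 0, 0]},
    {"claw": 255, "dp": [0, 0, 0], "angular": [0, 0, 0]},
    {"claw": 255, "dp": [0, 0, 0], "angular": [0, 0, 0]},
    {"claw": 255, "dp": [0, 0, 0], "angular": [0, 0, 0]},
  ],
)

```text
clock: 3.43
tcp_pos: [0.5916, -0.358, 0.021]
orientation: [0.001, 0.992, 0.128, 0.001]
wrist_force: [0.1, 0.6, 6.0]
finger_gap: 0.0572
```

Emit:
play_rows(
  steps=[
    {"claw": 255, "dp": [0, 0, -0.005], "angular": [0, 0, 0]},
    {"claw": 255, "dp": [0, 0, -0.015], "angular": [0, 0, 0]},
    {"claw": 255, "dp": [0, 0, -0.025], "angular": [0, 0, 0]},
    {"claw": 255, "dp": [0, 0, -0.03], "angular": [0, 0, 0]},
    {"claw": 255, "dp": [0, 0, -0.03], "angular": [0, 0, 0]},
    {"claw": 255, "dp": [0, 0, -0.03], "angular": [0, 0, 0]},
    {"claw": 255, "dp": [0, 0, -0.025], "angular": [0, 0, 0]},
    {"claw": 255, "dp": [0, 0, -0.01], "angular": [0, 0, 0]},
  ],
)

```text
clock: 4.1
tcp_pos: [0.5917, -0.3581, 0.1938]
orientation: [0.002, 0.992, 0.128, 0.002]
wrist_force: [-0.0, -1.3, -0.9]
finger_gap: 0.057
```

```bash
python3 -c "
from h import *
s=env.get_state(); print(s['tcp_pos']); to(.5378,-.1305,.038,14.75,s)"
```

```text
[ 0.59171541 -0.35809613  0.19381503]
t4.10 phi 14.76 dp [ 0.0059 -0.2338] dz 0.1558 turn wz 0.01 F [-0.  -1.3 -0.9] gap 0.057
```

Emit:
play_rows(
  steps=[
    {"claw": 255, "dp": [0.001, -0.01, 0], "angular": [0, 0, 0]},
    {"claw": 255, "dp": [0.001, -0.025, 0], "angular": [0, 0, 0]},
    {"claw": 255, "dp": [0.001, -0.033, 0], "angular": [0, 0, 0]},
    {"claw": 255, "dp": [0.001, -0.035, 0], "angular": [0, 0, 0]},
    {"claw": 255, "dp": [0.001, -0.035, 0], "angular": [0, 0, 0]},
    {"claw": 255, "dp": [0.001, -0.035, 0], "angular": [0, 0, 0]},
    {"claw": 255, "dp": [0, -0.033, 0], "angular": [0, 0, 0]},
    {"claw": 255, "dp": [0, -0.02, 0], "angular": [0, 0, 0]},
  ],
)

```text
clock: 4.77
tcp_pos: [0.5356, -0.1328, 0.1866]
orientation: [-0.002, 0.992, 0.129, -0.002]
wrist_force: [-0.6, 0.7, -2.3]
finger_gap: 0.057
```

Emit:
play_rows(
  steps=[
    {"claw": 255, "dp": [0, -0.008, 0], "angular": [0, 0, 0]},
    {"claw": 255, "dp": [0, 0, 0.01], "angular": [0, 0, 0]},
    {"claw": 255, "dp": [0, 0, 0.02], "angular": [0, 0, 0]},
    {"claw": 255, "dp": [0, 0, 0.03], "angular": [0, 0, 0]},
    {"claw": 255, "dp": [0, 0, 0.03], "angular": [0, 0, 0]},
    {"claw": 255, "dp": [0, 0, 0.02], "angular": [0, 0, 0]},
    {"claw": 255, "dp": [0, 0, 0.015], "angular": [0, 0, 0]},
    {"claw": 255, "dp": [0, 0, 0.01], "angular": [0, 0, 0]},
  ],
)

```text
clock: 5.43
tcp_pos: [0.5349, -0.1299, 0.0503]
orientation: [-0.001, 0.992, 0.128, -0.002]
wrist_force: [1.0, 0.4, -0.7]
finger_gap: 0.0567
```

Emit:
play_rows(
  steps=[
    {"claw": 255, "dp": [0, 0, 0], "angular": [0, 0, 0]},
    {"claw": 255, "dp": [0, 0, 0], "angular": [0, 0, 0]},
    {"claw": 255, "dp": [0, 0, 0], "angular": [0, 0, 0]},
    {"claw": 255, "dp": [0, 0, 0], "angular": [0, 0, 0]},
    {"claw": 255, "dp": [0, 0, 0], "angular": [0, 0, 0]},
    {"claw": 255, "dp": [0, 0, 0], "angular": [0, 0, 0]},
    {"claw": 255, "dp": [0, 0, 0], "angular": [0, 0, 0]},
    {"claw": 255, "dp": [0, 0, 0], "angular": [0, 0, 0]},
  ],
)

```text
clock: 6.1
tcp_pos: [0.5371, -0.1295, 0.0548]
orientation: [0.0, 0.992, 0.128, 0.0]
wrist_force: [-0.2, -0.3, -1.6]
finger_gap: 0.0569
```

```bash
python3 -c "
from h import *
s=env.get_state(); print(s['tcp_pos']); to(.5378,-.1305,.039,14.75,s)
p,d,c=look('scene'); cv2.imwrite('pics/s2.png',cv2.resize(p[150:300,160:360,::-1],None,fx=3,fy=3))"
```

```text
[ 0.53710898 -0.12954765  0.05475105]
t6.10 phi 14.76 dp [0.0004 0.0011] dz 0.0158 turn wz 0.01 F [-0.2 -0.3 -1.6] gap 0.0569
```

View pics/s2.png

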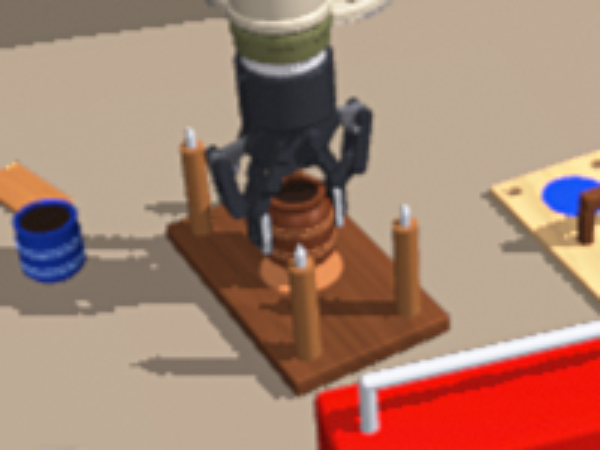

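The crop shows the brown jar held upright, clear of the posts and over the tan mark (about (300,225)). Next I lower it gently.

Emit:
play_rows(
  steps=[
    {"claw": 255, "dp": [0, 0.001, 0.004], "angular": [0, 0, 0]},
    {"claw": 255, "dp": [0, 0, 0.005], "angular": [0, 0, 0]},
    {"claw": 255, "dp": [0, 0, 0.003], "angular": [0, 0, 0]},
    {"claw": 255, "dp": [0, 0, 0.002], "angular": [0, 0, 0]},
    {"claw": 255, "dp": [0, 0, 0.001], "angular": [0, 0, 0]},
    {"claw": 255, "dp": [0, 0, 0.0005], "angular": [0, 0, 0]},
    {"claw": 255, "dp": [0, 0, 0], "angular": [0, 0, 0]},
    {"claw": 255, "dp": [0, 0, 0], "angular": [0, 0, 0]},
  ],
)

```text
clock: 6.82
tcp_pos: [0.5366, -0.1303, 0.039]
orientation: [-0.0, 0.992, 0.128, -0.0]
wrist_force: [-4.1, 0.8, 4.8]
finger_gap: 0.057
```

```bash
python3 -c "
from h import *
s=env.get_state(); print(s['tcp_pos']); to(.5378,-.1305,.039,14.75,s)"
```

```text
[ 0.53655249 -0.13027277  0.03902759]
t6.82 phi 14.75 dp [0.0011 0.0005] dz 0.0 turn wz 0.00 F [-4.1  0.8  4.8] gap 0.057
```

Emit:
play_rows(
  steps=[
    {"claw": 120, "dp": [0, 0, 0], "angular": [0, 0, 0]},
    {"claw": 80, "dp": [0, 0, 0], "angular": [0, 0, 0]},
    {"claw": 40, "dp": [0, 0, 0], "angular": [0, 0, 0]},
    {"claw": 0, "dp": [0, 0, 0], "angular": [0, 0, 0]},
    {"claw": 0, "dp": [0, 0, 0], "angular": [0, 0, 0]},
    {"claw": 0, "dp": [0, 0, 0], "angular": [0, 0, 0]},
    {"claw": 0, "dp": [0, 0, 0], "angular": [0, 0, 0]},
    {"claw": 0, "dp": [0, 0, -0.005], "angular": [0, 0, 0]},
  ],
)

```text
clock: 7.48
tcp_pos: [0.5365, -0.1302, 0.0431]
orientation: [-0.0, 0.992, 0.128, -0.001]
wrist_force: [-0.4, -0.3, -0.5]
finger_gap: 0.085
```

Emit:
play_rows(
  steps=[
    {"claw": 0, "dp": [0, 0, -0.015], "angular": [0, 0, 0]},
    {"claw": 0, "dp": [0, 0, -0.025], "angular": [0, 0, 0]},
    {"claw": 0, "dp": [0, 0, -0.03], "angular": [0, 0, 0]},
    {"claw": 0, "dp": [0, 0, -0.03], "angular": [0, 0, 0]},
    {"claw": 0, "dp": [0, 0, -0.03], "angular": [0, 0, 0]},
    {"claw": 0, "dp": [0, 0, -0.03], "angular": [0, 0, 0]},
    {"claw": 0, "dp": [0, 0, -0.02], "angular": [0, 0, 0]},
    {"claw": 0, "dp": [0, 0, -0.005], "angular": [0, 0, 0]},
  ],
)

```text
clock: 8.15
tcp_pos: [0.5389, -0.1312, 0.2336]
orientation: [0.002, 0.992, 0.128, 0.003]
wrist_force: [0.1, 0.3, 0.6]
finger_gap: 0.0851
```

Emit:
play_rows(
  steps=[
    {"claw": 0, "dp": [0, -0.01, 0], "angular": [0, 0, 0]},
    {"claw": 0, "dp": [0, -0.02, 0], "angular": [0, 0, 0]},
    {"claw": 0, "dp": [0, -0.035, 0], "angular": [0, 0, 0]},
    {"claw": 0, "dp": [0, -0.04, 0], "angular": [0, 0, 0]},
    {"claw": 0, "dp": [0, -0.04, 0], "angular": [0, 0, 0]},
    {"claw": 0, "dp": [0, -0.04, 0], "angular": [0, 0, 0]},
    {"claw": 0, "dp": [0, -0.04, 0], "angular": [0, 0, 0]},
    {"claw": 0, "dp": [0, -0.03, 0], "angular": [0, 0, 0]},
  ],
)

```text
clock: 8.82
tcp_pos: [0.4692, 0.119, 0.2269]
orientation: [-0.0, 0.992, 0.129, -0.002]
wrist_force: [0.1, 0.3, -0.7]
finger_gap: 0.0854
```

Emit:
play_rows(
  steps=[
    {"claw": 0, "dp": [0, 0, 0], "angular": [0, 0, -6]},
    {"claw": 0, "dp": [0, 0, 0], "angular": [0, 0, -6]},
    {"claw": 0, "dp": [0, 0, 0], "angular": [0, 0, -6]},
    {"claw": 0, "dp": [0, 0, 0], "angular": [0, 0, -6]},
    {"claw": 0, "dp": [0, 0, 0], "angular": [0, 0, -6]},
    {"claw": 0, "dp": [0, 0, 0], "angular": [0, 0, -6]},
    {"claw": 0, "dp": [0, 0, 0], "angular": [0, 0, -6]},
    {"claw": 0, "dp": [0, 0, 0], "angular": [0, 0, -6]},
  ],
)

```text
clock: 9.48
tcp_pos: [0.4705, 0.1166, 0.2267]
orientation: [-0.001, 0.852, 0.523, -0.002]
wrist_force: [0.9, -0.4, 0.2]
finger_gap: 0.0855
```

Emit:
play_rows(
  steps=[
    {"claw": 0, "dp": [0, 0, 0], "angular": [0, 0, -6]},
    {"claw": 0, "dp": [0, 0, 0], "angular": [0, 0, -6]},
    {"claw": 0, "dp": [0, 0, 0], "angular": [0, 0, -6]},
    {"claw": 0, "dp": [0, 0, 0], "angular": [0, 0, -6]},
    {"claw": 0, "dp": [0, 0, 0], "angular": [0, 0, -6]},
    {"claw": 0, "dp": [0, 0, 0], "angular": [0, 0, -6]},
    {"claw": 0, "dp": [0, 0, 0], "angular": [0, 0, -2]},
    {"claw": 0, "dp": [0, 0, 0], "angular": [0, 0, 0]},
  ],
)

```text
clock: 10.15
tcp_pos: [0.4706, 0.1165, 0.2268]
orientation: [-0.001, 0.637, 0.771, -0.001]
wrist_force: [0.7, 0.3, -1.5]
finger_gap: 0.0853
```

```bash
cat > m2.py <<'E'
from h import *
for n in("top","scene"):
    p,d,c=look(n); np.savez(f"{n}2.npz",p=p,d=d); P=cloud(d,c); m=(d>0)&(np.hypot(P[...,0]-.5378,P[...,1]+.1305)<.05)
    q=P[m&(P[...,2]>.070)&(P[...,2]<.09)]
    if len(q): print(n,"brown",cv2.minEnclosingCircle(q[:,:2].astype(np.float32)),q[:,2].max())
s=env.get_state(); print(s['tcp_pos']); to(.5645,.1395,.039,100.75,s)
E
python3 m2.py
```

```text
top brown ((0.5368762016296387, -0.13097670674324036), 0.02623930387198925) 0.0851779454810555
scene brown ((0.5380287170410156, -0.1309170126914978), 0.027707507833838463) 0.08430058862930123
[0.47104407 0.11638806 0.22744487]
t10.25 phi 100.69 dp [0.0054 0.0961] dz 0.1884 turn wz -0.06 F [0.7 0.8 0.5] gap 0.0854
```

Emit:
play_rows(
  steps=[
    {"claw": 0, "dp": [0.001, 0.01, 0], "angular": [0, 0, 0]},
    {"claw": 0, "dp": [0.001, 0.02, 0], "angular": [0, 0, 0.0]},
    {"claw": 0, "dp": [0.001, 0.025, 0.01], "angular": [0, 0, 0]},
    {"claw": 0, "dp": [0.001, 0.022, 0.02], "angular": [0, 0, 0]},
    {"claw": 0, "dp": [0.0014, 0.014, 0.03], "angular": [0, 0, 0]},
    {"claw": 0, "dp": [0, 0.005, 0.03], "angular": [0, 0, 0]},
    {"claw": 0, "dp": [0, 0, 0.02], "angular": [0, 0, 0]},
    {"claw": 0, "dp": [0, 0, 0.01], "angular": [0, 0, 0]},
  ],
)

```text
clock: 10.92
tcp_pos: [0.5642, 0.1394, 0.1047]
orientation: [-0.002, 0.638, 0.77, -0.002]
wrist_force: [-0.6, -0.0, -0.4]
finger_gap: 0.0853
```

Emit:
play_rows(
  steps=[
    {"claw": 0, "dp": [0, 0, 0], "angular": [0, 0, 0]},
    {"claw": 0, "dp": [0, 0, 0], "angular": [0, 0, 0]},
    {"claw": 0, "dp": [0, 0, 0], "angular": [0, 0, 0]},
    {"claw": 0, "dp": [0, 0, 0], "angular": [0, 0, 0]},
    {"claw": 0, "dp": [0, 0, 0], "angular": [0, 0, 0]},
    {"claw": 0, "dp": [0, 0, 0], "angular": [0, 0, 0]},
    {"claw": 0, "dp": [0, 0, 0], "angular": [0, 0, 0]},
    {"claw": 0, "dp": [0, 0, 0], "angular": [0, 0, 0]},
  ],
)

```text
clock: 11.58
tcp_pos: [0.5657, 0.1393, 0.1093]
orientation: [0.0, 0.638, 0.77, 0.0]
wrist_force: [0.2, -0.4, 0.2]
finger_gap: 0.0854
```

```bash
python3 -c "
from h import *
s=env.get_state(); print(s['tcp_pos'],s['orientation']); to(.5645,.1395,.039,100.75,s)"
```

```text
[0.56567958 0.13933936 0.10928655] [3.38556909e-04 6.37759421e-01 7.70235497e-01 2.91082636e-04]
t11.58 phi 100.75 dp [ 0.0004 -0.0011] dz 0.0703 turn wz 0.00 F [ 0.2 -0.4  0.2] gap 0.0854
```

Emit:
play_rows(
  steps=[
    {"claw": 0, "dp": [0, -0.001, 0.01], "angular": [0, 0, 0]},
    {"claw": 0, "dp": [0, 0, 0.018], "angular": [0, 0, 0]},
    {"claw": 0, "dp": [0, 0, 0.018], "angular": [0, 0, 0]},
    {"claw": 0, "dp": [0, 0, 0.014], "angular": [0, 0, 0]},
    {"claw": 0, "dp": [0, 0, 0.007], "angular": [0, 0, 0]},
    {"claw": 0, "dp": [0, 0, 0.002], "angular": [0, 0, 0]},
    {"claw": 60, "dp": [0, 0, 0], "angular": [0, 0, 0]},
    {"claw": 100, "dp": [0, 0, 0], "angular": [0, 0, 0]},
  ],
  force=70,
)

```text
clock: 12.25
tcp_pos: [0.5649, 0.1392, 0.0402]
orientation: [0.0, 0.638, 0.77, 0.0]
wrist_force: [-0.4, -0.2, 0.7]
finger_gap: 0.0638
```

Emit:
play_rows(
  steps=[
    {"claw": 140, "dp": [0, 0, 0], "angular": [0, 0, 0]},
    {"claw": 170, "dp": [0, 0, 0], "angular": [0, 0, 0]},
    {"claw": 195, "dp": [0, 0, 0], "angular": [0, 0, 0]},
    {"claw": 210, "dp": [0, 0, 0], "angular": [0, 0, 0]},
    {"claw": 225, "dp": [0, 0, 0], "angular": [0, 0, 0]},
    {"claw": 255, "dp": [0, 0, 0], "angular": [0, 0, 0]},
    {"claw": 255, "dp": [0, 0, 0], "angular": [0, 0, 0]},
    {"claw": 255, "dp": [0, 0, 0], "angular": [0, 0, 0]},
  ],
)

```text
clock: 12.92
tcp_pos: [0.5648, 0.1392, 0.0405]
orientation: [0.0, 0.638, 0.77, 0.0]
wrist_force: [-1.4, -0.8, 5.3]
finger_gap: 0.0127
```

```bash
python3 -c "
from h import *
s=env.get_state(); print(s['tcp_pos'],s['orientation']); to(.5645,.1395,.041,100.75,s)"
```

```text
[0.564831   0.13919915 0.04048475] [4.04042349e-04 6.37711141e-01 7.70275430e-01 3.15511132e-04]
t12.92 phi 100.76 dp [ 0.0004 -0.0003] dz -0.0005 turn wz 0.01 F [-1.4 -0.8  5.3] gap 0.0127
```

Emit:
play_rows(
  steps=[
    {"claw": 255, "dp": [0, 0, -0.003], "angular": [0, 0, 0]},
    {"claw": 255, "dp": [0, 0, -0.01], "angular": [0, 0, 0]},
    {"claw": 255, "dp": [0, 0, -0.02], "angular": [0, 0, 0]},
    {"claw": 255, "dp": [0, 0, -0.028], "angular": [0, 0, 0]},
    {"claw": 255, "dp": [0, 0, -0.03], "angular": [0, 0, 0]},
    {"claw": 255, "dp": [0, 0, -0.03], "angular": [0, 0, 0]},
    {"claw": 255, "dp": [0, 0, -0.025], "angular": [0, 0, 0]},
    {"claw": 255, "dp": [0, 0, -0.014], "angular": [0, 0, 0]},
  ],
)

```text
clock: 13.58
tcp_pos: [0.5654, 0.1393, 0.2035]
orientation: [0.001, 0.638, 0.77, 0.001]
wrist_force: [0.5, 0.8, -4.0]
finger_gap: 0.0127
```

Emit:
play_rows(
  steps=[
    {"claw": 255, "dp": [0, 0, 0], "angular": [0, 0, -1]},
    {"claw": 255, "dp": [0, 0, 0], "angular": [0, 0, -2]},
    {"claw": 255, "dp": [0, 0, 0], "angular": [0, 0, -1]},
    {"claw": 255, "dp": [-0.008, -0.003, 0], "angular": [0, 0, 0]},
    {"claw": 255, "dp": [-0.016, -0.006, 0], "angular": [0, 0, 0]},
    {"claw": 255, "dp": [-0.024, -0.009, 0], "angular": [0, 0, 0]},
    {"claw": 255, "dp": [-0.027, -0.01, 0], "angular": [0, 0, 0]},
    {"claw": 255, "dp": [-0.027, -0.01, 0], "angular": [0, 0, 0]},
  ],
)

```text
clock: 14.25
tcp_pos: [0.5526, 0.0297, 0.1984]
orientation: [-0.001, 0.61, 0.792, -0.001]
wrist_force: [0.2, -0.8, -3.6]
finger_gap: 0.0131
```

Emit:
play_rows(
  steps=[
    {"claw": 255, "dp": [-0.027, -0.01, 0], "angular": [0, 0, 0]},
    {"claw": 255, "dp": [-0.027, -0.01, 0], "angular": [0, 0, 0]},
    {"claw": 255, "dp": [-0.027, -0.01, 0], "angular": [0, 0, 0]},
    {"claw": 255, "dp": [-0.027, -0.01, 0], "angular": [0, 0, 0]},
    {"claw": 255, "dp": [-0.023, -0.008, 0], "angular": [0, 0, 0]},
    {"claw": 255, "dp": [-0.014, -0.006, 0], "angular": [0, 0, 0]},
    {"claw": 255, "dp": [-0.007, -0.003, 0], "angular": [0, 0, 0]},
    {"claw": 255, "dp": [0, 0, 0], "angular": [0, 0, 0]},
  ],
)

```text
clock: 14.92
tcp_pos: [0.5364, -0.1323, 0.1988]
orientation: [-0.001, 0.612, 0.791, -0.0]
wrist_force: [0.0, 0.4, -4.5]
finger_gap: 0.0129
```

Emit:
play_rows(
  steps=[
    {"claw": 255, "dp": [0, 0, 0], "angular": [0, 0, 0]},
    {"claw": 255, "dp": [0, 0, 0], "angular": [0, 0, 0]},
    {"claw": 255, "dp": [0, 0, 0], "angular": [0, 0, 0]},
    {"claw": 255, "dp": [0, 0, 0], "angular": [0, 0, 0]},
    {"claw": 255, "dp": [0, 0, 0], "angular": [0, 0, 0]},
    {"claw": 255, "dp": [0, 0, 0], "angular": [0, 0, 0]},
    {"claw": 255, "dp": [0, 0, 0], "angular": [0, 0, 0]},
    {"claw": 255, "dp": [0, 0, 0], "angular": [0, 0, 0]},
  ],
)

```text
clock: 15.58
tcp_pos: [0.5374, -0.1305, 0.1998]
orientation: [0.0, 0.61, 0.792, -0.0]
wrist_force: [-0.3, -0.1, -3.3]
finger_gap: 0.0129
```

```bash
cat > m3.py <<'E'
from h import *
p,d,c=look("top"); np.savez("top3.npz",p=p,d=d); P=cloud(d,c); cv2.imwrite("pics/t3.png",cv2.resize(p[100:260,290:470,::-1],None,fx=3,fy=3))
k=(d>0)&(np.hypot(P[...,0]-.538,P[...,1]+.1305)<.16)
m=k&(P[...,2]>.13)&(P[...,2]<.18); print("n",m.sum(), "zmed",np.median(P[m][:,2]))
hs=cv2.cvtColor(p,cv2.COLOR_RGB2HSV); 
mm=cv2.morphologyEx(m.astype(np.uint8),cv2.MORPH_OPEN,np.ones((3,3)))>0
q=P[mm]; r=cv2.minAreaRect(q[:,:2].astype(np.float32)*1000); print("tray",r)
A=np.c_[q[:,:2]-[.538,-.1305],np.ones(len(q))]; print("plane",np.linalg.lstsq(A,q[:,2],rcond=None)[0])
s=env.get_state(); print(s['tcp_pos'],s['orientation']); to(.5378,-.1305,.1435,104.75,s)
p,d,c=look("scene"); cv2.imwrite("pics/s3.png",cv2.resize(p[120:290,150:370,::-1],None,fx=3,fy=3))
E
python3 m3.py
```

```text
n 2337 zmed 0.1680244710502462
tray ((555.536865234375, -122.26060485839844), (180.9348907470703, 115.54764556884766), 14.568477630615234)
plane [-1.50289992e-04 -6.53180899e-03  1.68253375e-01]
[ 0.53733619 -0.1305084   0.19981997] [ 4.37447609e-05  6.10360988e-01  7.92123388e-01 -1.32595255e-05]
t15.63 phi 104.77 dp [-0.0001  0.0005] dz 0.0563 turn wz 0.02 F [-0.2  0.8 -3.4] gap 0.0125
```

View pics/t3.png

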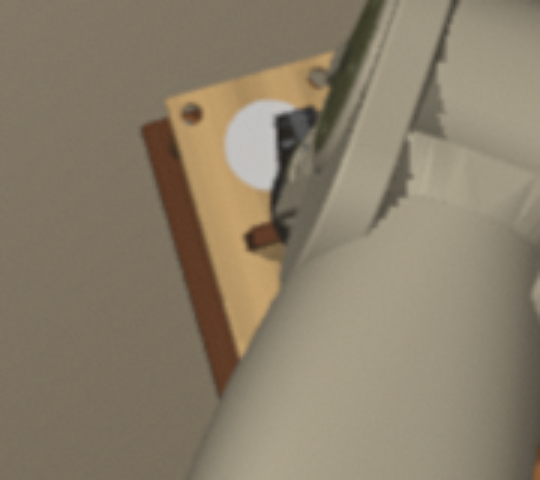

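View pics/s3.png

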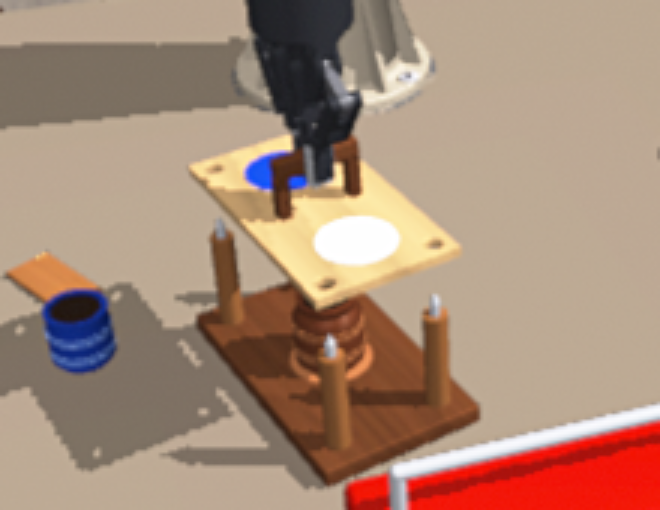

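The tray hangs level and parallel over the stand. Its far hole in the top crop (192,113) sits above a pin, and its edges agree with the stand to about 1 mm. Next I lower it in steps.

Emit:
play_rows(
  steps=[
    {"claw": 255, "dp": [-0.0006, 0.0004, 0.004], "angular": [0, 0, 0]},
    {"claw": 255, "dp": [0, 0, 0.007], "angular": [0, 0, 0]},
    {"claw": 255, "dp": [0, 0, 0.007], "angular": [0, 0, 0]},
    {"claw": 255, "dp": [0, 0, 0.007], "angular": [0, 0, 0]},
    {"claw": 255, "dp": [0, 0, 0.005], "angular": [0, 0, 0]},
    {"claw": 255, "dp": [0, 0, 0.003], "angular": [0, 0, 0]},
    {"claw": 255, "dp": [0, 0, 0.001], "angular": [0, 0, 0]},
    {"claw": 255, "dp": [0, 0, 0], "angular": [0, 0, 0]},
  ],
)

```text
clock: 16.35
tcp_pos: [0.5376, -0.1311, 0.1654]
orientation: [-0.0, 0.61, 0.792, -0.0]
wrist_force: [-0.5, 1.0, -3.6]
finger_gap: 0.0128
```

Emit:
play_rows(
  steps=[
    {"claw": 255, "dp": [0, 0, 0], "angular": [0, 0, 0]},
    {"claw": 255, "dp": [0, 0, 0.002], "angular": [0, 0, 0]},
    {"claw": 255, "dp": [0, 0, 0.003], "angular": [0, 0, 0]},
    {"claw": 255, "dp": [0, 0, 0.003], "angular": [0, 0, 0]},
    {"claw": 255, "dp": [0, 0, 0.002], "angular": [0, 0, 0]},
    {"claw": 255, "dp": [0, 0, 0.001], "angular": [0, 0, 0]},
    {"claw": 255, "dp": [0, 0, 0], "angular": [0, 0, 0]},
    {"claw": 255, "dp": [0, 0, 0], "angular": [0, 0, 0]},
  ],
)

```text
clock: 17.02
tcp_pos: [0.5378, -0.1311, 0.1547]
orientation: [-0.0, 0.61, 0.792, -0.0]
wrist_force: [-0.1, -0.5, -4.8]
finger_gap: 0.0129
```

```bash
python3 -c "
from h import *
s=env.get_state(); print(s['tcp_pos'],s['orientation'],s['ft_torque']); to(.5378,-.1305,.1435,104.75,s)
p,d,c=look('scene'); cv2.imwrite('pics/s4.png',cv2.resize(p[150:290,190:340,::-1],None,fx=4,fy=4))"
```

```text
[ 0.53781806 -0.13112582  0.15473675] [-1.63417680e-05  6.10442216e-01  7.92060792e-01 -5.01620860e-05] [-0.04985771  0.02836901 -0.0042637 ]
t17.02 phi 104.76 dp [0.0006 0.0001] dz 0.0112 turn wz 0.01 F [-0.1 -0.5 -4.8] gap 0.0129
```

View pics/s4.png

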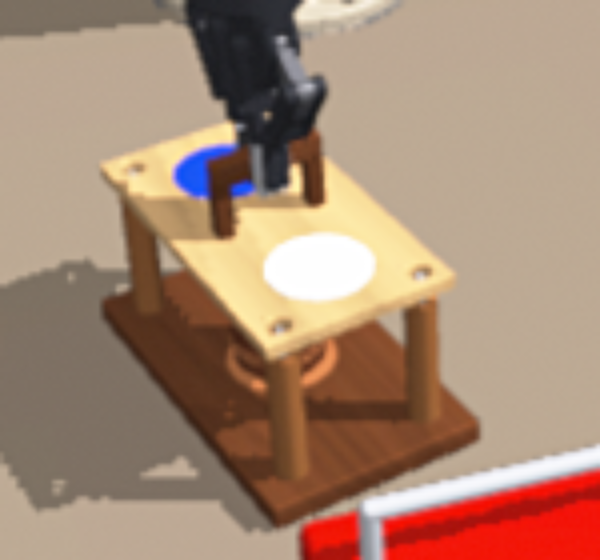

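The pins show in the visible holes at crop (280,328), (422,272) and (135,168), and there is no contact load. Now I lower the last 11 mm.

Emit:
play_rows(
  steps=[
    {"claw": 255, "dp": [0, 0, 0.002], "angular": [0, 0, 0]},
    {"claw": 255, "dp": [0, 0, 0.003], "angular": [0, 0, 0]},
    {"claw": 255, "dp": [0, 0, 0.003], "angular": [0, 0, 0]},
    {"claw": 255, "dp": [0, 0, 0.002], "angular": [0, 0, 0]},
    {"claw": 255, "dp": [0, 0, 0.001], "angular": [0, 0, 0]},
    {"claw": 255, "dp": [0, 0, 0.0005], "angular": [0, 0, 0]},
    {"claw": 255, "dp": [0, 0, 0], "angular": [0, 0, 0]},
    {"claw": 255, "dp": [0, 0, 0], "angular": [0, 0, 0]},
  ],
)

```text
clock: 17.73
tcp_pos: [0.5376, -0.131, 0.1435]
orientation: [-0.0, 0.61, 0.792, -0.0]
wrist_force: [-1.4, 0.9, 0.3]
finger_gap: 0.0123
```

```bash
python3 -c "
from h import *
s=env.get_state(); print(s['tcp_pos'],s['orientation'],s['ft_torque']); to(.5378,-.1305,.1435,104.75,s)"
```

```text
[ 0.53757607 -0.13102062  0.14347366] [-1.14239746e-04  6.10435155e-01  7.92066220e-01 -1.09583891e-04] [0.1685027  0.40286632 0.01885338]
t17.73 phi 104.76 dp [0.0004 0.0003] dz -0.0 turn wz 0.01 F [-1.4  0.9  0.3] gap 0.0123
```

Emit:
play_rows(
  steps=[
    {"claw": 225, "dp": [0, 0, 0], "angular": [0, 0, 0]},
    {"claw": 200, "dp": [0, 0, 0], "angular": [0, 0, 0]},
    {"claw": 150, "dp": [0, 0, 0], "angular": [0, 0, 0]},
    {"claw": 100, "dp": [0, 0, 0], "angular": [0, 0, 0]},
    {"claw": 50, "dp": [0, 0, 0], "angular": [0, 0, 0]},
    {"claw": 0, "dp": [0, 0, 0], "angular": [0, 0, 0]},
    {"claw": 0, "dp": [0, 0, 0], "angular": [0, 0, 0]},
    {"claw": 0, "dp": [0, 0, 0], "angular": [0, 0, 0]},
  ],
  force=40,
)

```text
clock: 18.4
tcp_pos: [0.5379, -0.1312, 0.1433]
orientation: [0.0, 0.61, 0.792, 0.0]
wrist_force: [-0.1, 0.4, -0.1]
finger_gap: 0.0849
```

Emit:
play_rows(
  steps=[
    {"claw": 0, "dp": [0, 0, -0.005], "angular": [0, 0, 0]},
    {"claw": 0, "dp": [0, 0, -0.012], "angular": [0, 0, 0]},
    {"claw": 0, "dp": [0, 0, -0.018], "angular": [0, 0, 0]},
    {"claw": 0, "dp": [0, 0, -0.02], "angular": [0, 0, 0]},
    {"claw": 0, "dp": [0, 0, -0.02], "angular": [0, 0, 0]},
    {"claw": 0, "dp": [0, 0, -0.018], "angular": [0, 0, 0]},
    {"claw": 0, "dp": [0, 0, -0.01], "angular": [0, 0, 0]},
    {"claw": 0, "dp": [0, 0, -0.005], "angular": [0, 0, 0]},
  ],
)

```text
clock: 19.07
tcp_pos: [0.5386, -0.1314, 0.2533]
orientation: [0.001, 0.61, 0.792, 0.0]
wrist_force: [-0.9, -0.5, 0.8]
finger_gap: 0.0855
```

Emit:
play_rows(
  steps=[
    {"claw": 0, "dp": [0.012, 0.004, 0], "angular": [0, 0, 0]},
    {"claw": 0, "dp": [0.024, 0.008, 0], "angular": [0, 0, 0]},
    {"claw": 0, "dp": [0.03, 0.01, 0], "angular": [0, 0, 0]},
    {"claw": 0, "dp": [0.03, 0.01, 0], "angular": [0, 0, 0]},
    {"claw": 0, "dp": [0.03, 0.01, 0], "angular": [0, 0, 0]},
    {"claw": 0, "dp": [0.03, 0.01, 0], "angular": [0, 0, 0]},
    {"claw": 0, "dp": [0.03, 0.01, 0], "angular": [0, 0, 0]},
    {"claw": 0, "dp": [0.03, 0.01, 0], "angular": [0, 0, 0]},
  ],
)

```text
clock: 19.73
tcp_pos: [0.5514, 0.0984, 0.2498]
orientation: [-0.001, 0.61, 0.792, -0.001]
wrist_force: [0.2, 0.7, -1.3]
finger_gap: 0.0852
```

Emit:
play_rows(
  steps=[
    {"claw": 0, "dp": [0.03, 0.011, 0], "angular": [0, 0, 0]},
    {"claw": 0, "dp": [0.03, 0.011, 0], "angular": [0, 0, 0]},
    {"claw": 0, "dp": [0.03, 0.011, 0], "angular": [0, 0, 0]},
    {"claw": 0, "dp": [0.03, 0.011, 0], "angular": [0, 0, 0]},
    {"claw": 0, "dp": [0.03, 0.011, 0], "angular": [0, 0, 0]},
    {"claw": 0, "dp": [0.03, 0.011, 0], "angular": [0, 0, 0]},
    {"claw": 0, "dp": [0.03, 0.01, 0], "angular": [0, 0, 0]},
    {"claw": 0, "dp": [0.018, 0.006, 0], "angular": [0, 0, 0]},
  ],
)

```text
clock: 20.4
tcp_pos: [0.5722, 0.3411, 0.2491]
orientation: [-0.001, 0.609, 0.793, -0.001]
wrist_force: [0.2, 0.2, 0.1]
finger_gap: 0.0852
```

Emit:
play_rows(
  steps=[
    {"claw": 0, "dp": [0, 0, 0], "angular": [0, 0, -6]},
    {"claw": 0, "dp": [0, 0, 0], "angular": [0, 0, -6]},
    {"claw": 0, "dp": [0, 0, 0], "angular": [0, 0, -6]},
    {"claw": 0, "dp": [0, 0, 0], "angular": [0, 0, -6]},
    {"claw": 0, "dp": [0, 0, 0], "angular": [0, 0, -6]},
    {"claw": 0, "dp": [0, 0, 0], "angular": [0, 0, -6]},
    {"claw": 0, "dp": [0, 0, 0], "angular": [0, 0, -6]},
    {"claw": 0, "dp": [0, 0, 0], "angular": [0, 0, -6]},
  ],
)

```text
clock: 21.07
tcp_pos: [0.5725, 0.338, 0.2494]
orientation: [-0.001, 0.233, 0.973, -0.001]
wrist_force: [-0.1, 0.1, 0.1]
finger_gap: 0.0859
```

Emit:
play_rows(
  steps=[
    {"claw": 0, "dp": [0, 0, 0], "angular": [0, 0, -6]},
    {"claw": 0, "dp": [0, 0, 0], "angular": [0, 0, -6]},
    {"claw": 0, "dp": [0, 0, 0], "angular": [0, 0, -6]},
    {"claw": 0, "dp": [0, 0, 0], "angular": [0, 0, -6]},
    {"claw": 0, "dp": [0, 0, 0], "angular": [0, 0, -6]},
    {"claw": 0, "dp": [0, 0, 0], "angular": [0, 0, -6]},
    {"claw": 0, "dp": [0, 0, 0], "angular": [0, 0, -6]},
    {"claw": 0, "dp": [0, 0, 0], "angular": [0, 0, 0]},
  ],
)

```text
clock: 21.73
tcp_pos: [0.5726, 0.338, 0.2496]
orientation: [-0.001, -0.13, 0.992, -0.0]
wrist_force: [-0.3, 0.3, -0.4]
finger_gap: 0.0851
```

```bash
cat > m4.py <<'E'
from h import *
p,d,c=look("top"); np.savez("top4.npz",p=p,d=d); P=cloud(d,c); cv2.imwrite("pics/t4.png",p[...,::-1])
k=(d>0)&(np.hypot(P[...,0]-.538,P[...,1]+.1305)<.16)
m=k&(P[...,2]>.098)&(P[...,2]<.125); mm=cv2.morphologyEx(m.astype(np.uint8),cv2.MORPH_OPEN,np.ones((5,5)))>0
q=P[mm]; print("tray",cv2.minAreaRect(q[:,:2].astype(np.float32)*1000),"z",np.median(q[:,2]))
A=np.c_[q[:,:2]-[.538,-.1305],np.ones(len(q))]; print("plane",np.linalg.lstsq(A,q[:,2],rcond=None)[0])
b=P[k&(P[...,2]>.145)]; print("bar",cv2.minAreaRect(b[:,:2].astype(np.float32)*1000),b[:,2].max())
s=env.get_state(); print(s['tcp_pos'],s['orientation']); to(.5735,.3373,.018,194.75,s)
E
python3 m4.py
```

```text
tray ((537.1770629882812, -130.4578094482422), (219.87086486816406, 120.69084167480469), 14.63209056854248) z 0.1117123897342569
plane [4.34624034e-04 1.81453753e-05 1.11662707e-01]
bar ((536.9008178710938, -129.90736389160156), (14.003759384155273, 69.12862396240234), 14.405633926391602) 0.16698882217670752
[0.57269812 0.33784499 0.24975319] [-1.21148622e-03 -1.27593366e-01  9.91825771e-01 -3.23317309e-04]
t21.78 phi -165.34 dp [-0.0006 -0.0007] dz 0.2318 turn wz -0.09 F [ 0.2  0.1 -1.1] gap 0.0855
```

View pics/t4.png

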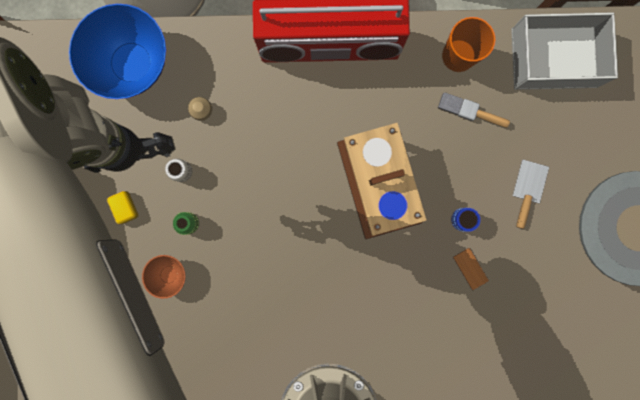

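The top view shows the tray home with all four pins through and the discs at (377,152) white and (393,206) blue. It measures level and within 1 mm of centre. Now the white jar.

Emit:
play_rows(
  steps=[
    {"claw": 0, "dp": [-0.0006, -0.0007, 0.012], "angular": [0, 0, 0]},
    {"claw": 0, "dp": [0, 0, 0.022], "angular": [0, 0, 0]},
    {"claw": 0, "dp": [0, 0, 0.03], "angular": [0, 0, 0]},
    {"claw": 0, "dp": [0, 0, 0.03], "angular": [0, 0, 0]},
    {"claw": 0, "dp": [0, 0, 0.03], "angular": [0, 0, 0]},
    {"claw": 0, "dp": [0, 0, 0.02], "angular": [0, 0, 0]},
    {"claw": 0, "dp": [0, 0, 0.01], "angular": [0, 0, 0]},
    {"claw": 0, "dp": [0, 0, 0], "angular": [0, 0, 0]},
  ],
)

```text
clock: 22.45
tcp_pos: [0.5721, 0.3362, 0.0937]
orientation: [-0.003, -0.128, 0.992, -0.001]
wrist_force: [-0.9, -0.3, -0.5]
finger_gap: 0.0855
```

Emit:
play_rows(
  steps=[
    {"claw": 0, "dp": [0, 0, 0.01], "angular": [0, 0, 0]},
    {"claw": 0, "dp": [0, 0, 0.018], "angular": [0, 0, 0]},
    {"claw": 0, "dp": [0, 0, 0.02], "angular": [0, 0, 0]},
    {"claw": 0, "dp": [0, 0, 0.016], "angular": [0, 0, 0]},
    {"claw": 0, "dp": [0, 0, 0.008], "angular": [0, 0, 0]},
    {"claw": 0, "dp": [0, 0, 0.003], "angular": [0, 0, 0]},
    {"claw": 0, "dp": [0, 0, 0], "angular": [0, 0, 0]},
    {"claw": 0, "dp": [0, 0, 0], "angular": [0, 0, 0]},
  ],
)

```text
clock: 23.12
tcp_pos: [0.5754, 0.3374, 0.0236]
orientation: [0.001, -0.128, 0.992, 0.0]
wrist_force: [0.1, 0.4, -0.1]
finger_gap: 0.0856
```

Emit:
play_rows(
  steps=[
    {"claw": 60, "dp": [0, 0, 0], "angular": [0, 0, 0]},
    {"claw": 90, "dp": [0, 0, 0], "angular": [0, 0, 0]},
    {"claw": 120, "dp": [0, 0, 0], "angular": [0, 0, 0]},
    {"claw": 160, "dp": [0, 0, 0], "angular": [0, 0, 0]},
    {"claw": 255, "dp": [0, 0, 0], "angular": [0, 0, 0]},
    {"claw": 255, "dp": [0, 0, 0], "angular": [0, 0, 0]},
    {"claw": 255, "dp": [0, 0, 0], "angular": [0, 0, 0]},
    {"claw": 255, "dp": [0, 0, 0], "angular": [0, 0, 0]},
  ],
)

```text
clock: 23.78
tcp_pos: [0.5752, 0.3375, 0.0236]
orientation: [0.001, -0.128, 0.992, 0.0]
wrist_force: [-0.2, -0.2, 5.4]
finger_gap: 0.0507
```

Emit:
play_rows(
  steps=[
    {"claw": 255, "dp": [0, 0, -0.005], "angular": [0, 0, 0]},
    {"claw": 255, "dp": [0, 0, -0.015], "angular": [0, 0, 0]},
    {"claw": 255, "dp": [0, 0, -0.03], "angular": [0, 0, 0]},
    {"claw": 255, "dp": [0, 0, -0.037], "angular": [0, 0, 0]},
    {"claw": 255, "dp": [0, 0, -0.037], "angular": [0, 0, 0]},
    {"claw": 255, "dp": [0, 0, -0.037], "angular": [0, 0, 0]},
    {"claw": 255, "dp": [0, 0, -0.03], "angular": [0, 0, 0]},
    {"claw": 255, "dp": [0, 0, -0.015], "angular": [0, 0, 0]},
  ],
)

```text
clock: 24.45
tcp_pos: [0.5755, 0.3373, 0.2333]
orientation: [0.003, -0.128, 0.992, 0.001]
wrist_force: [0.4, 0.2, -1.4]
finger_gap: 0.0508
```

```bash
python3 -c "
from h import *
s=env.get_state(); print(s['tcp_pos'])
c,a=np.cos(np.radians(14.65)),np.sin(np.radians(14.65))
print(.5374+.06*c,-.1305+.06*a); to(.5374+.06*c,-.1305+.06*a,.13,194.65,s)"
```

```text
[0.57546885 0.33728002 0.23326863]
0.5954493298012804 -0.1153251751370178
t24.45 phi -165.25 dp [ 0.0959 -0.4428] dz 0.1033 turn wz 0.10 F [ 0.4  0.2 -1.4] gap 0.0508
```

Emit:
play_rows(
  steps=[
    {"claw": 255, "dp": [0.002, -0.01, 0], "angular": [0, 0, 0]},
    {"claw": 255, "dp": [0.005, -0.022, 0], "angular": [0, 0, 0]},
    {"claw": 255, "dp": [0.007, -0.031, 0], "angular": [0, 0, 0]},
    {"claw": 255, "dp": [0.007, -0.032, 0], "angular": [0, 0, 0]},
    {"claw": 255, "dp": [0.007, -0.032, 0], "angular": [0, 0, 0]},
    {"claw": 255, "dp": [0.007, -0.032, 0], "angular": [0, 0, 0]},
    {"claw": 255, "dp": [0.007, -0.032, 0], "angular": [0, 0, 0]},
    {"claw": 255, "dp": [0.007, -0.032, 0], "angular": [0, 0, 0]},
  ],
)

```text
clock: 25.12
tcp_pos: [0.5823, 0.1065, 0.226]
orientation: [-0.002, -0.128, 0.992, -0.0]
wrist_force: [0.4, -0.5, -1.0]
finger_gap: 0.0509
```

Emit:
play_rows(
  steps=[
    {"claw": 255, "dp": [0.007, -0.032, 0], "angular": [0, 0, 0]},
    {"claw": 255, "dp": [0.007, -0.032, 0], "angular": [0, 0, 0]},
    {"claw": 255, "dp": [0.007, -0.032, 0], "angular": [0, 0, 0]},
    {"claw": 255, "dp": [0.007, -0.032, 0], "angular": [0, 0, 0]},
    {"claw": 255, "dp": [0.007, -0.032, 0], "angular": [0, 0, 0]},
    {"claw": 255, "dp": [0.006, -0.03, 0], "angular": [0, 0, 0]},
    {"claw": 255, "dp": [0.003, -0.02, 0], "angular": [0, 0, 0]},
    {"claw": 255, "dp": [0.001, -0.01, 0], "angular": [0, 0, 0]},
  ],
)

```text
clock: 25.78
tcp_pos: [0.5949, -0.1187, 0.2259]
orientation: [-0.002, -0.127, 0.992, 0.0]
wrist_force: [0.8, -0.1, -1.8]
finger_gap: 0.0508
```

Emit:
play_rows(
  steps=[
    {"claw": 255, "dp": [0, 0, 0], "angular": [0, 0, 0]},
    {"claw": 255, "dp": [0, 0, 0.008], "angular": [0, 0, 0]},
    {"claw": 255, "dp": [0, 0, 0.015], "angular": [0, 0, 0]},
    {"claw": 255, "dp": [0, 0, 0.02], "angular": [0, 0, 0]},
    {"claw": 255, "dp": [0, 0, 0.018], "angular": [0, 0, 0]},
    {"claw": 255, "dp": [0, 0, 0.01], "angular": [0, 0, 0]},
    {"claw": 255, "dp": [0, 0, 0.005], "angular": [0, 0, 0]},
    {"claw": 255, "dp": [0, 0, 0], "angular": [0, 0, 0]},
  ],
)

```text
clock: 26.45
tcp_pos: [0.5954, -0.114, 0.1508]
orientation: [-0.001, -0.129, 0.992, 0.001]
wrist_force: [-0.8, -0.3, -1.2]
finger_gap: 0.0505
```

Emit:
play_rows(
  steps=[
    {"claw": 255, "dp": [0, 0, 0], "angular": [0, 0, 0]},
    {"claw": 255, "dp": [0, 0, 0], "angular": [0, 0, 0]},
    {"claw": 255, "dp": [0, 0, 0], "angular": [0, 0, 0]},
    {"claw": 255, "dp": [0, 0, 0], "angular": [0, 0, 0]},
    {"claw": 255, "dp": [0, 0, 0], "angular": [0, 0, 0]},
    {"claw": 255, "dp": [0, 0, 0], "angular": [0, 0, 0]},
    {"claw": 255, "dp": [0, 0, 0], "angular": [0, 0, 0]},
    {"claw": 255, "dp": [0, 0, 0], "angular": [0, 0, 0]},
  ],
)

```text
clock: 27.12
tcp_pos: [0.5964, -0.1155, 0.1524]
orientation: [0.0, -0.128, 0.992, -0.0]
wrist_force: [0.1, -0.3, -1.5]
finger_gap: 0.0504
```

```bash
python3 -c "
from h import *
s=env.get_state(); print(s['tcp_pos']); to(.5954+.0015,-.1153,.1348,194.65,s)
p,d,c=look('scene'); cv2.imwrite('pics/s5.png',cv2.resize(p[130:280,190:340,::-1],None,fx=4,fy=4))"
```

```text
[ 0.59637626 -0.11550112  0.15237869]
t27.12 phi -165.25 dp [-0.0006  0.0001] dz 0.0176 turn wz 0.10 F [ 0.1 -0.3 -1.5] gap 0.0504
```

View pics/s5.png

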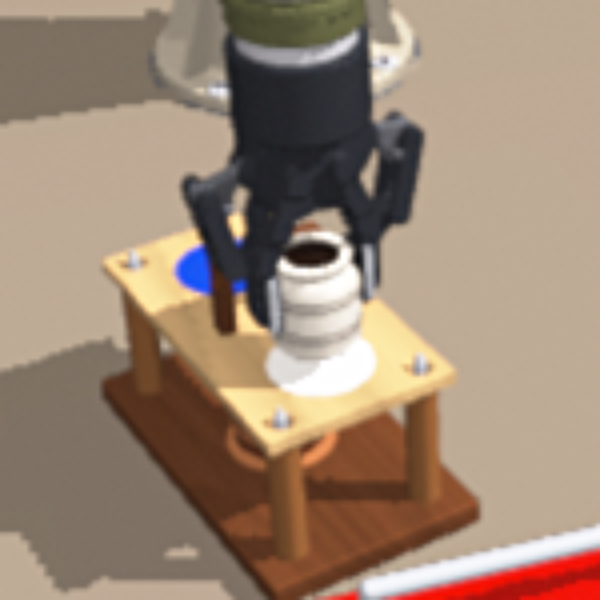

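The white jar is upright over the white disc, about (320,360) in the crop. I'll lower it 17.5 mm.

Emit:
play_rows(
  steps=[
    {"claw": 255, "dp": [-0.0006, 0, 0.004], "angular": [0, 0, 0]},
    {"claw": 255, "dp": [0, 0, 0.005], "angular": [0, 0, 0]},
    {"claw": 255, "dp": [0, 0, 0.004], "angular": [0, 0, 0]},
    {"claw": 255, "dp": [0, 0, 0.0025], "angular": [0, 0, 0]},
    {"claw": 255, "dp": [0, 0, 0.001], "angular": [0, 0, 0]},
    {"claw": 255, "dp": [0, 0, 0.001], "angular": [0, 0, 0]},
    {"claw": 255, "dp": [0, 0, 0], "angular": [0, 0, 0]},
    {"claw": 255, "dp": [0, 0, 0], "angular": [0, 0, 0]},
  ],
)

```text
clock: 27.83
tcp_pos: [0.5972, -0.1153, 0.1349]
orientation: [0.0, -0.128, 0.992, -0.0]
wrist_force: [-0.6, -0.2, -2.0]
finger_gap: 0.0508
```

```bash
python3 -c "
from h import *
s=env.get_state(); print(s['tcp_pos']); to(.5954+.0015,-.1153,.1348,194.65,s)"
```

```text
[ 0.59715747 -0.11531794  0.13490053]
t27.83 phi -165.25 dp [0.0002 0.0001] dz 0.0001 turn wz 0.10 F [-0.6 -0.2 -2. ] gap 0.0508
```

Not yet in contact, so I go down another 1 mm.

Emit:
play_rows(
  steps=[
    {"claw": 255, "dp": [0, 0, 0.0005], "angular": [0, 0, 0]},
    {"claw": 255, "dp": [0, 0, 0.0005], "angular": [0, 0, 0]},
    {"claw": 255, "dp": [0, 0, 0], "angular": [0, 0, 0]},
    {"claw": 255, "dp": [0, 0, 0], "angular": [0, 0, 0]},
    {"claw": 255, "dp": [0, 0, 0], "angular": [0, 0, 0]},
    {"claw": 255, "dp": [0, 0, 0], "angular": [0, 0, 0]},
    {"claw": 255, "dp": [0, 0, 0], "angular": [0, 0, 0]},
    {"claw": 255, "dp": [0, 0, 0], "angular": [0, 0, 0]},
  ],
)

```text
clock: 28.5
tcp_pos: [0.5973, -0.1153, 0.1346]
orientation: [0.001, -0.128, 0.992, -0.0]
wrist_force: [-2.0, 1.1, 6.0]
finger_gap: 0.0508
```

Emit:
play_rows(
  steps=[
    {"claw": 120, "dp": [0, 0, 0], "angular": [0, 0, 0]},
    {"claw": 80, "dp": [0, 0, 0], "angular": [0, 0, 0]},
    {"claw": 40, "dp": [0, 0, 0], "angular": [0, 0, 0]},
    {"claw": 0, "dp": [0, 0, 0], "angular": [0, 0, 0]},
    {"claw": 0, "dp": [0, 0, 0], "angular": [0, 0, 0]},
    {"claw": 0, "dp": [0, 0, 0], "angular": [0, 0, 0]},
    {"claw": 0, "dp": [0, 0, 0], "angular": [0, 0, 0]},
    {"claw": 0, "dp": [0, 0, -0.004], "angular": [0, 0, 0]},
  ],
)

```text
clock: 29.17
tcp_pos: [0.5964, -0.1151, 0.137]
orientation: [-0.001, -0.128, 0.992, 0.0]
wrist_force: [-0.8, -0.2, 0.3]
finger_gap: 0.0856
```

Emit:
play_rows(
  steps=[
    {"claw": 0, "dp": [0, 0, -0.01], "angular": [0, 0, 0]},
    {"claw": 0, "dp": [0, 0, -0.018], "angular": [0, 0, 0]},
    {"claw": 0, "dp": [0, 0, -0.022], "angular": [0, 0, 0]},
    {"claw": 0, "dp": [0, 0, -0.022], "angular": [0, 0, 0]},
    {"claw": 0, "dp": [0, 0, -0.022], "angular": [0, 0, 0]},
    {"claw": 0, "dp": [0, 0, -0.018], "angular": [0, 0, 0]},
    {"claw": 0, "dp": [0, 0, -0.01], "angular": [0, 0, 0]},
    {"claw": 0, "dp": [0, 0, 0], "angular": [0, 0, 0]},
  ],
)

```text
clock: 29.83
tcp_pos: [0.5982, -0.1157, 0.2633]
orientation: [0.003, -0.128, 0.992, -0.001]
wrist_force: [0.1, -0.0, 0.6]
finger_gap: 0.0854
```

Emit:
play_rows(
  steps=[
    {"claw": 0, "dp": [0.01, -0.008, 0], "angular": [0, 0, 0]},
    {"claw": 0, "dp": [0.018, -0.014, 0], "angular": [0, 0, 0]},
    {"claw": 0, "dp": [0.022, -0.018, 0], "angular": [0, 0, 0]},
    {"claw": 0, "dp": [0.023, -0.019, 0], "angular": [0, 0, 0]},
    {"claw": 0, "dp": [0.023, -0.019, 0], "angular": [0, 0, 0]},
    {"claw": 0, "dp": [0.023, -0.019, 0], "angular": [0, 0, 0]},
    {"claw": 0, "dp": [0.023, -0.019, 0], "angular": [0, 0, 0]},
    {"claw": 0, "dp": [0.023, -0.019, 0], "angular": [0, 0, 0]},
  ],
)

```text
clock: 30.5
tcp_pos: [0.4695, -0.2887, 0.2581]
orientation: [-0.001, -0.128, 0.992, 0.001]
wrist_force: [0.3, -0.4, -0.2]
finger_gap: 0.0854
```

Emit:
play_rows(
  steps=[
    {"claw": 0, "dp": [0.02, -0.016, 0], "angular": [0, 0, 0]},
    {"claw": 0, "dp": [0.01, -0.008, 0], "angular": [0, 0, 0]},
    {"claw": 0, "dp": [0.005, -0.005, 0], "angular": [0, 0, 0]},
    {"claw": 0, "dp": [0, 0, 0.01], "angular": [0, 0, 0]},
    {"claw": 0, "dp": [0, 0, 0.025], "angular": [0, 0, 0]},
    {"claw": 0, "dp": [0, 0, 0.03], "angular": [0, 0, 0]},
    {"claw": 0, "dp": [0, 0, 0.03], "angular": [0, 0, 0]},
    {"claw": 0, "dp": [0, 0, 0.025], "angular": [0, 0, 0]},
  ],
)

```text
clock: 31.17
tcp_pos: [0.4452, -0.3227, 0.1368]
orientation: [-0.0, -0.129, 0.992, 0.001]
wrist_force: [-1.0, 0.7, 0.4]
finger_gap: 0.0854
```

Emit:
play_rows(
  steps=[
    {"claw": 0, "dp": [0, 0, 0.01], "angular": [0, 0, 0]},
    {"claw": 0, "dp": [0, 0, 0], "angular": [0, 0, 0]},
    {"claw": 0, "dp": [0, 0, 0], "angular": [0, 0, 0]},
    {"claw": 0, "dp": [0, 0, 0], "angular": [0, 0, 0]},
    {"claw": 0, "dp": [0, 0, 0], "angular": [0, 0, 0]},
    {"claw": 0, "dp": [0, 0, 0], "angular": [0, 0, 0]},
    {"claw": 0, "dp": [0, 0, 0], "angular": [0, 0, 0]},
    {"claw": 0, "dp": [0, 0, 0], "angular": [0, 0, 0]},
  ],
)

```text
clock: 31.83
tcp_pos: [0.4456, -0.3252, 0.1306]
orientation: [0.0, -0.128, 0.992, -0.001]
wrist_force: [-1.0, 0.2, 1.0]
finger_gap: 0.0855
```

```bash
cat > m5.py <<'E'
from h import *
for n in("top","scene"):
    p,d,c=look(n); P=cloud(d,c); Z=np.where(d>0,P[...,2],-1); cv2.imwrite(f"pics/{n}5.png",p[...,::-1])
    for nm,x,y,lo,hi in(("white",.5954,-.1153,.160,.178),("green",.4495,.323,.05,.065),("blue",.4453,-.3247,.044,.06)):
        q=P[(np.hypot(P[...,0]-x,P[...,1]-y)<.04)&(Z>lo)&(Z<hi)]
        if len(q): print(n,nm,len(q),cv2.minEnclosingCircle(q[:,:2].astype(np.float32)),q[:,2].max())
s=env.get_state(); print(s['tcp_pos'],s['orientation']); to(.4453,-.3247,.018,194.65,s)
E
python3 m5.py
```

```text
top white 368 ((0.5959461331367493, -0.11524882167577744), 0.022877197712659836) 0.17418777885828518
top green 208 ((0.45095565915107727, 0.32134130597114563), 0.019605470821261406) 0.06386204357747771
top blue 189 ((0.4493734836578369, -0.3231288492679596), 0.026467405259609222) 0.05820717064670977
scene white 239 ((0.5963462591171265, -0.11728401482105255), 0.023981770500540733) 0.17228548413553835
scene green 97 ((0.44766470789909363, 0.3191564083099365), 0.022571569308638573) 0.061533596901661936
scene blue 273 ((0.44595155119895935, -0.32672563195228577), 0.029010042548179626) 0.05625406653029208
[ 0.44539851 -0.32497242  0.13019893] [ 1.99839241e-04 -1.28339160e-01  9.91730272e-01 -2.96911421e-04]
t31.93 phi -165.25 dp [0.     0.0003] dz 0.1122 turn wz 0.10 F [ 0.6  0.2 -0.3] gap 0.0856
```

Emit:
play_rows(
  steps=[
    {"claw": 0, "dp": [0, 0, 0.01], "angular": [0, 0, 0]},
    {"claw": 0, "dp": [0, 0, 0.02], "angular": [0, 0, 0]},
    {"claw": 0, "dp": [0, 0, 0.025], "angular": [0, 0, 0]},
    {"claw": 0, "dp": [0, 0, 0.025], "angular": [0, 0, 0]},
    {"claw": 0, "dp": [0, 0, 0.018], "angular": [0, 0, 0]},
    {"claw": 0, "dp": [0, 0, 0.01], "angular": [0, 0, 0]},
    {"claw": 0, "dp": [0, 0, 0.004], "angular": [0, 0, 0]},
    {"claw": 0, "dp": [0, 0, 0], "angular": [0, 0, 0]},
  ],
)

```text
clock: 32.6
tcp_pos: [0.4448, -0.3243, 0.0168]
orientation: [-0.001, -0.128, 0.992, 0.001]
wrist_force: [0.1, -0.1, -0.3]
finger_gap: 0.0856
```

Emit:
play_rows(
  steps=[
    {"claw": 60, "dp": [0, 0, 0], "angular": [0, 0, 0]},
    {"claw": 90, "dp": [0, 0, 0], "angular": [0, 0, 0]},
    {"claw": 120, "dp": [0, 0, 0], "angular": [0, 0, 0]},
    {"claw": 160, "dp": [0, 0, 0], "angular": [0, 0, 0]},
    {"claw": 255, "dp": [0, 0, 0], "angular": [0, 0, 0]},
    {"claw": 255, "dp": [0, 0, 0], "angular": [0, 0, 0]},
    {"claw": 255, "dp": [0, 0, 0], "angular": [0, 0, 0]},
    {"claw": 255, "dp": [0, 0, 0], "angular": [0, 0, 0]},
  ],
)

```text
clock: 33.27
tcp_pos: [0.4462, -0.3255, 0.0193]
orientation: [0.001, -0.128, 0.992, -0.001]
wrist_force: [0.5, 0.4, 6.6]
finger_gap: 0.0533
```

Emit:
play_rows(
  steps=[
    {"claw": 255, "dp": [0, 0, -0.005], "angular": [0, 0, 0]},
    {"claw": 255, "dp": [0, 0, -0.015], "angular": [0, 0, 0]},
    {"claw": 255, "dp": [0, 0, -0.03], "angular": [0, 0, 0]},
    {"claw": 255, "dp": [0, 0, -0.037], "angular": [0, 0, 0]},
    {"claw": 255, "dp": [0, 0, -0.037], "angular": [0, 0, 0]},
    {"claw": 255, "dp": [0, 0, -0.037], "angular": [0, 0, 0]},
    {"claw": 255, "dp": [0, 0, -0.03], "angular": [0, 0, 0]},
    {"claw": 255, "dp": [0, 0, -0.015], "angular": [0, 0, 0]},
  ],
)

```text
clock: 33.93
tcp_pos: [0.4463, -0.3258, 0.2287]
orientation: [0.002, -0.128, 0.992, -0.003]
wrist_force: [0.4, -0.2, -1.9]
finger_gap: 0.053
```

```bash
python3 -c "
from h import *
s=env.get_state(); print(s['tcp_pos'])
c,a=np.cos(np.radians(14.65)),np.sin(np.radians(14.65))
print(.5374-.06*c,-.1305-.06*a); to(.5374-.06*c,-.1305-.06*a,.13,194.65,s)"
```

```text
[ 0.44628129 -0.32577199  0.228709  ]
0.47935067019871963 -0.14567482486298222
t33.93 phi -165.24 dp [-0.0779  0.1657] dz 0.0987 turn wz 0.11 F [ 0.4 -0.2 -1.9] gap 0.053
```

Emit:
play_rows(
  steps=[
    {"claw": 255, "dp": [-0.005, 0.01, 0], "angular": [0, 0, 0]},
    {"claw": 255, "dp": [-0.01, 0.02, 0], "angular": [0, 0, 0]},
    {"claw": 255, "dp": [-0.013, 0.029, 0], "angular": [0, 0, 0]},
    {"claw": 255, "dp": [-0.014, 0.03, 0], "angular": [0, 0, 0]},
    {"claw": 255, "dp": [-0.014, 0.03, 0], "angular": [0, 0, 0]},
    {"claw": 255, "dp": [-0.012, 0.025, 0], "angular": [0, 0, 0]},
    {"claw": 255, "dp": [-0.007, 0.015, 0], "angular": [0, 0, 0]},
    {"claw": 255, "dp": [-0.003, 0.007, 0], "angular": [0, 0, 0]},
  ],
)

```text
clock: 34.6
tcp_pos: [0.4774, -0.1409, 0.2221]
orientation: [-0.001, -0.13, 0.992, 0.001]
wrist_force: [0.3, 0.6, -1.9]
finger_gap: 0.0529
```

Emit:
play_rows(
  steps=[
    {"claw": 255, "dp": [0, 0, 0], "angular": [0, 0, 0]},
    {"claw": 255, "dp": [0, 0, 0.008], "angular": [0, 0, 0]},
    {"claw": 255, "dp": [0, 0, 0.015], "angular": [0, 0, 0]},
    {"claw": 255, "dp": [0, 0, 0.02], "angular": [0, 0, 0]},
    {"claw": 255, "dp": [0, 0, 0.018], "angular": [0, 0, 0]},
    {"claw": 255, "dp": [0, 0, 0.01], "angular": [0, 0, 0]},
    {"claw": 255, "dp": [0, 0, 0.005], "angular": [0, 0, 0]},
    {"claw": 255, "dp": [0, 0, 0], "angular": [0, 0, 0]},
  ],
)

```text
clock: 35.27
tcp_pos: [0.4775, -0.1448, 0.1463]
orientation: [-0.001, -0.128, 0.992, 0.001]
wrist_force: [-1.1, -0.2, -2.8]
finger_gap: 0.0532
```

Emit:
play_rows(
  steps=[
    {"claw": 255, "dp": [0, 0, 0], "angular": [0, 0, 0]},
    {"claw": 255, "dp": [0, 0, 0], "angular": [0, 0, 0]},
    {"claw": 255, "dp": [0, 0, 0], "angular": [0, 0, 0]},
    {"claw": 255, "dp": [0, 0, 0], "angular": [0, 0, 0]},
    {"claw": 255, "dp": [0, 0, 0], "angular": [0, 0, 0]},
    {"claw": 255, "dp": [0, 0, 0], "angular": [0, 0, 0]},
    {"claw": 255, "dp": [0, 0, 0], "angular": [0, 0, 0]},
    {"claw": 255, "dp": [0, 0, 0], "angular": [0, 0, 0]},
  ],
)

```text
clock: 35.93
tcp_pos: [0.4785, -0.1443, 0.1479]
orientation: [0.0, -0.128, 0.992, -0.0]
wrist_force: [0.5, 0.3, -2.0]
finger_gap: 0.0528
```

```bash
python3 -c "
from h import *
s=env.get_state(); print(s['tcp_pos']); to(.480,-.1457,.1303,194.65,s)
p,d,c=look('scene'); cv2.imwrite('pics/s6.png',cv2.resize(p[130:280,190:340,::-1],None,fx=4,fy=4))"
```

```text
[ 0.47847702 -0.14432451  0.14789696]
t35.93 phi -165.24 dp [-0.0011 -0.0017] dz 0.0176 turn wz 0.11 F [ 0.5  0.3 -2. ] gap 0.0528
```

View pics/s6.png

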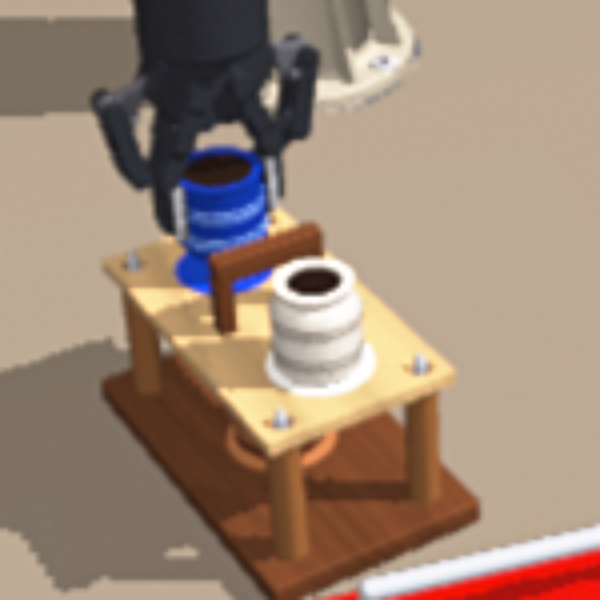

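The white jar stands centred on its disc at (320,340), and the blue jar is held upright over the blue disc at (220,270). I'll lower it.

Emit:
play_rows(
  steps=[
    {"claw": 255, "dp": [-0.001, -0.0017, 0.004], "angular": [0, 0, 0]},
    {"claw": 255, "dp": [0, 0, 0.005], "angular": [0, 0, 0]},
    {"claw": 255, "dp": [0, 0, 0.004], "angular": [0, 0, 0]},
    {"claw": 255, "dp": [0, 0, 0.0025], "angular": [0, 0, 0]},
    {"claw": 255, "dp": [0, 0, 0.001], "angular": [0, 0, 0]},
    {"claw": 255, "dp": [0, 0, 0.001], "angular": [0, 0, 0]},
    {"claw": 255, "dp": [0, 0, 0.0005], "angular": [0, 0, 0]},
    {"claw": 255, "dp": [0, 0, 0], "angular": [0, 0, 0]},
  ],
)

```text
clock: 36.65
tcp_pos: [0.4793, -0.1455, 0.1303]
orientation: [-0.0, -0.128, 0.992, 0.0]
wrist_force: [-4.3, 2.0, 4.8]
finger_gap: 0.0535
```

```bash
python3 -c "
from h import *
s=env.get_state(); print(s['tcp_pos']); to(.480,-.1457,.1303,194.65,s)"
```

```text
[ 0.47932497 -0.14554355  0.13026597]
t36.65 phi -165.24 dp [-0.0006 -0.0003] dz -0.0 turn wz 0.11 F [-4.3  2.   4.8] gap 0.0535
```

Emit:
play_rows(
  steps=[
    {"claw": 120, "dp": [0, 0, 0], "angular": [0, 0, 0]},
    {"claw": 80, "dp": [0, 0, 0], "angular": [0, 0, 0]},
    {"claw": 40, "dp": [0, 0, 0], "angular": [0, 0, 0]},
    {"claw": 0, "dp": [0, 0, 0], "angular": [0, 0, 0]},
    {"claw": 0, "dp": [0, 0, 0], "angular": [0, 0, 0]},
    {"claw": 0, "dp": [0, 0, 0], "angular": [0, 0, 0]},
    {"claw": 0, "dp": [0, 0, 0], "angular": [0, 0, 0]},
    {"claw": 0, "dp": [0, 0, -0.004], "angular": [0, 0, 0]},
  ],
)

```text
clock: 37.32
tcp_pos: [0.4794, -0.1456, 0.1332]
orientation: [-0.001, -0.128, 0.992, 0.0]
wrist_force: [-0.8, 0.9, -0.3]
finger_gap: 0.0856
```

Emit:
play_rows(
  steps=[
    {"claw": 0, "dp": [0, 0, -0.01], "angular": [0, 0, 0]},
    {"claw": 0, "dp": [0, 0, -0.018], "angular": [0, 0, 0]},
    {"claw": 0, "dp": [0, 0, -0.022], "angular": [0, 0, 0]},
    {"claw": 0, "dp": [0, 0, -0.022], "angular": [0, 0, 0]},
    {"claw": 0, "dp": [0, 0, -0.022], "angular": [0, 0, 0]},
    {"claw": 0, "dp": [0, 0, -0.018], "angular": [0, 0, 0]},
    {"claw": 0, "dp": [0, 0, -0.01], "angular": [0, 0, 0]},
    {"claw": 0, "dp": [0, 0, 0], "angular": [0, 0, 0]},
  ],
)

```text
clock: 37.98
tcp_pos: [0.4811, -0.1464, 0.2589]
orientation: [0.002, -0.128, 0.992, -0.002]
wrist_force: [0.4, -1.0, -0.4]
finger_gap: 0.0854
```

Emit:
play_rows(
  steps=[
    {"claw": 0, "dp": [0, -0.01, 0], "angular": [0, 0, 0]},
    {"claw": 0, "dp": [0, -0.02, 0], "angular": [0, 0, 0]},
    {"claw": 0, "dp": [0, -0.03, 0], "angular": [0, 0, 0]},
    {"claw": 0, "dp": [0, -0.03, 0], "angular": [0, 0, 0]},
    {"claw": 0, "dp": [0, -0.03, 0], "angular": [0, 0, 0]},
    {"claw": 0, "dp": [0, -0.03, 0], "angular": [0, 0, 0]},
    {"claw": 0, "dp": [0, -0.03, 0], "angular": [0, 0, 0]},
    {"claw": 0, "dp": [0, -0.02, 0], "angular": [0, 0, 0]},
  ],
)

```text
clock: 38.65
tcp_pos: [0.5305, -0.3422, 0.2532]
orientation: [-0.001, -0.128, 0.992, 0.001]
wrist_force: [-1.0, 0.3, -0.2]
finger_gap: 0.0856
```

Emit:
play_rows(
  steps=[
    {"claw": 0, "dp": [0, 0, 0], "angular": [0, 0, 0]},
    {"claw": 0, "dp": [0, 0, 0], "angular": [0, 0, 0]},
    {"claw": 0, "dp": [0, 0, 0], "angular": [0, 0, 0]},
    {"claw": 0, "dp": [0, 0, 0], "angular": [0, 0, 0]},
    {"claw": 0, "dp": [0, 0, 0], "angular": [0, 0, 0]},
    {"claw": 0, "dp": [0, 0, 0], "angular": [0, 0, 0]},
    {"claw": 0, "dp": [0, 0, 0], "angular": [0, 0, 0]},
    {"claw": 0, "dp": [0, 0, 0], "angular": [0, 0, 0]},
  ],
)

```text
clock: 39.32
tcp_pos: [0.5309, -0.3387, 0.2562]
orientation: [0.0, -0.129, 0.992, -0.0]
wrist_force: [0.8, -0.6, 0.4]
finger_gap: 0.0856
```

```bash
cat > m6.py <<'E'
from h import *
for n in("top","scene"):
    p,d,c=look(n); P=cloud(d,c); Z=np.where(d>0,P[...,2],-1)
    if n=="scene": cv2.imwrite("pics/s7.png",cv2.resize(p[130:290,180:340,::-1],None,fx=3.5,fy=3.5))
    for nm,x,y,lo,hi in(("white",.5954,-.1153,.160,.178),("green",.4495,.323,.05,.065),("blue",.4793,-.1457,.155,.17)):
        q=P[(np.hypot(P[...,0]-x,P[...,1]-y)<.035)&(Z>lo)&(Z<hi)]
        if len(q):
            (a,b),r=cv2.minEnclosingCircle(q[:,:2].astype(np.float32)); t=np.radians(14.65); u=np.array([a-.5374,b+.1305]); print(n,nm,len(q),round(a,4),round(b,4),"tray xy",round(u@[np.cos(t),np.sin(t)],4),round(u@[-np.sin(t),np.cos(t)],4),q[:,2].max())
    if n=="top":
        m=(np.hypot(P[...,0]-.538,P[...,1]+.1305)<.16)&(Z>.098)&(Z<.125); mm=cv2.morphologyEx(m.astype(np.uint8),cv2.MORPH_OPEN,np.ones((5,5)))>0
        q=P[mm]; print("tray",cv2.minAreaRect(q[:,:2].astype(np.float32)*1000),np.median(q[:,2]))
print(env.get_state()["tcp_pos"])
E
python3 m6.py
```

```text
top white 362 0.5953 -0.1162 tray xy 0.0597 -0.0008 0.1749688525252957
top green 206 0.4504 0.3207 tray xy 0.0299 0.4585 0.0630128722825718
top blue 541 0.4793 -0.1463 tray xy -0.0603 -0.0006 0.16797668530177245
tray ((537.3304443359375, -130.69766235351562), (220.18603515625, 120.98909759521484), 14.676087379455566) 0.11157935813338138
scene white 240 0.5961 -0.1153 tray xy 0.0606 -0.0002 0.17234707333109378
scene green 99 0.4503 0.3198 tray xy 0.0296 0.4577 0.062498157238318974
scene blue 259 0.479 -0.1463 tray xy -0.0605 -0.0005 0.16754829346700262
[ 0.53087539 -0.33893095  0.25608146]
```

View pics/s7.png

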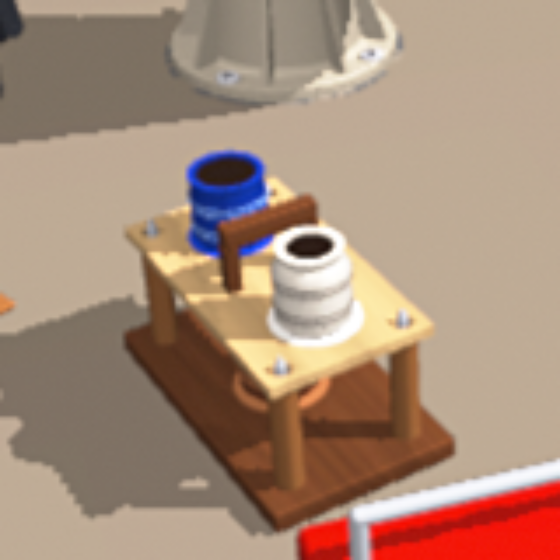

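Both jars stand upright on their marks, blue at (228,205) and white at (312,285). The tray is home and the gripper is clear, so I'm handing in.

```bash
python3 -c "
from h import *
print(env.hand_in())"
```

```text
the job is handed in; nothing more can be done
None
```

I placed the brown jar, the tray, the white jar and the blue jar in that order, letting go of each before taking the next, and handed the job in at about 39 s. The hand-in reports no verdict.

What my last checks showed:
- **White and blue jars:** about 1 mm or less from their marks in both camera views, and upright.
- **Tray:** centred to about 1 mm, yaw matching the stand to about 0.1°, level when checked after its release, with its upper face at 0.1116 m against 0.111 m expected.
- **Brown jar:** about 1 mm from the stand's centre when checked just after its release. It could not be measured again with the tray over it.
- **Green jar:** never touched; its readings stayed within about 3 mm of the start, which is the camera noise I saw.
- **Disagreements:** the two cameras differed from each other by 1–4 mm at times. No check failed.

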